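# Unbolt a vial carrier and hold it level above its dock

### The job

Slide the red-knobbed retaining bolt of the sampler dock fully back so that the vial carrier is free. Then take the carrier by its black handle bar and lift it straight up until its underside is about 11 cm above the dock floor, level and with all six vials still seated, disturbing nothing else on the bench. Hold it still there for at least two seconds and finish while still holding it.

Things in the scene. Friction and masses are not known exactly. Their poses are not given: they have to be found in the camera images.
- dock: fixed grey dock: plinth 30 mm high, x -185 to +100, y -58 to +58 mm. Origin at bench height under the centre of the carrier's place; z up; x along the carrier's long axis, bolt at the -x end. Dock floor = plinth top, 30 mm above the bench; steel lips 8 mm high round the carrier with 2 mm play. Two bolt guides, tops 58 mm above the bench, at x -168 to -108, y +/-17 to +/-25 mm.
- latch (a joint): retaining bolt, slides along the dock's -x (away from the carrier): 0 m = shut, its steel tongue 10 mm over the carrier's end, blocking the lift; 0.025 m = fully back at its stop (carrier free beyond 0.010). Starts within 4 mm of shut; about 2.5 N of friction, stays where it is left.
- latch_knob (a point): grip point on the bolt's upright red knob, a cylinder 16 mm in diameter from 65 to 105 mm above the bench; the point is on its axis 88 mm above the bench. Axes as the dock's. Moves with the bolt; when shut it is 125 mm from the dock's origin along -x.
- carrier: loose blue vial carrier, about 0.30 kg empty: base 170 (x) x 92 (y) x 18 mm, pockets at x -42, 0, +42 and y -24, +24 mm. Origin at the centre of its underside, z up; balances about its origin when empty. Two end posts (8 x 16 mm, x -66 and +66 mm) bear the handle bar. Starts seated on the dock floor, axes along the dock's.
- carrier_handle (a point): middle of the carrier's black handle bar: a straight bar along the carrier's x, 140 mm long, 12 mm wide (y), 14 mm tall (z), centre 105 mm above the carrier's underside; axes as the carrier's. Free from above between the posts; the vials' tops lie 35 mm below the bar's centre.
- amber0: capped glass vial, 28 mm diameter, 64 mm tall, origin at the centre of its underside, z up. Stands 12 mm deep in one of the six round pockets of the carrier (which pocket varies); amber, red cap, heavy, about 75 g.
- amber1: capped glass vial, 28 mm diameter, 64 mm tall, origin at the centre of its underside, z up. Stands 12 mm deep in one of the six round pockets of the carrier (which pocket varies); amber, red cap, heavy, about 75 g.
- amber2: capped glass vial, 28 mm diameter, 64 mm tall, origin at the centre of its underside, z up. Stands 12 mm deep in one of the six round pockets of the carrier (which pocket varies); amber, red cap, heavy, about 75 g.
- clear0: capped glass vial, 28 mm diameter, 64 mm tall, origin at the centre of its underside, z up. Stands 12 mm deep in one of the six round pockets of the carrier (which pocket varies); clear, white cap, light, about 22 g.
- clear1: capped glass vial, 28 mm diameter, 64 mm tall, origin at the centre of its underside, z up. Stands 12 mm deep in one of the six round pockets of the carrier (which pocket varies); clear, white cap, light, about 22 g.
- clear2: capped glass vial, 28 mm diameter, 64 mm tall, origin at the centre of its underside, z up. Stands 12 mm deep in one of the six round pockets of the carrier (which pocket varies); clear, white cap, light, about 22 g.
- spare_vial: bystander: amber vial with a white cap, 28 mm diameter, 64 mm tall, standing on the bench beside the dock; origin under its centre. Leave alone.
- wrench: bystander: steel wrench 130 mm long lying on the bench beside the dock. Leave alone.
- bottle_a: bystander: clear bottle with a red cap, 72 mm diameter, 150 mm tall, origin under its centre. Leave alone.
- bottle_b: bystander: amber bottle with a red cap, 72 mm diameter, 150 mm tall, origin under its centre. Leave alone.
- beaker: bystander: open glass beaker, 68 mm diameter, 80 mm tall, origin under its centre. Leave alone.
- jar: bystander: jar with a blue cap, 60 mm diameter, 70 mm tall, origin under its centre. Leave alone.
- screwdriver: bystander: yellow-handled screwdriver 170 mm long lying on the bench. Leave alone.
Things that resemble listed ones, but are neither listed nor needed, are in the scene too. What is shaped like the amber2 but blue is not meant.

How it is judged:
By the outcome, as a careful person would: the job done as asked, in the order asked, and still so for the second after the job is handed in, while the arm keeps its last pose, push and grip.
It also fails if it takes over 48 s, if anything falls off the work surface, if the arm or the gripper's body presses on something with over 40 N, if the wrist force passes 120 N, or if a joint passes its speed limit or range.

### The arm

A 6-joint arm with a two-finger parallel gripper is mounted at the origin on the work surface. World frame = base frame: x ahead of the robot, y to its left, z up, the work surface at z = 0. Lengths are in m, angles in rad, forces in N, time in s.
With the tool pointing down it reaches from about 0.275 to 0.825 m from the base axis. Payload 5.2 kg.
Tool frame: the origin (TCP) lies on the centre line of the jaws, within the pads' length; the fingertips stand 11 mm ahead of it and the grasp point (between the pads) lies 8 mm behind it (r.finger_overhang is the distance from the TCP to the fingertips, in m); x points along the fingers, y is the direction in which the jaws open and shut, and the axes are right-handed (so a half turn about x gives the same grasp; the last joint's range is limited). The gripper opens to 93 mm and grips with 3 to 60 N. Pads are 15 mm wide; open, the fingers measure 128 mm over their backs; the gripper's body (75 mm by 188 mm) begins 65 mm behind the grasp point.
Start: joints at [-1.482, 0.259, 1.535, -0, 1.348, -0.203], TCP at [0.158, -0.527, 0.203] pointing down, gripper open.
Joint ranges: [-3.14, 3.14], [-0.91, 2.08], [0.19, 2.58], [-1.22, 4.36], [0.22, 2.71], [-3.12, 3.12]. Speed limits (rad/s): [2.57, 2.57, 3.14, 3.14, 3.14, 3.14].

### API

Orientations are given as a rotation vector (axis times angle).
In Python, from station import observe, eyes, job, r gives the robot as it stands.
- The arm moves only by the shell command python3 -m pendant 'ROWS'. ROWS is JSON, one flat list of numbers, 7 for each row, row after row: the gripper's target within -1 to 1 (fully open at 1, half-way at 0, shut at -1), then the shift along the tool's x, y, z scaled (see below), then the turn, a rotation vector about the tool's x, y, z scaled (see below). In form: [grip, dx, dy, dz, rx, ry, rz, grip, dx, dy, dz, rx, ry, rz, ...]. A call has 1 to 5 rows; each row shifts and turns the commanded pose from where the row before left it, along the tool's axes as they then stand; what a row does not reach is not made up. The controller multiplies each number of a shift by 4 cm and each number of a turn by 360 degrees. A row lasts 1/10 s, in which the tool goes at most 50 mm and 8.59 degrees, less where a joint would pass 70% of its speed; a pose out of reach is approached as far as the arm can. A call with a number of a shift or a turn outside -1 to 1 is refused whole. A call with a gripper value outside its range is refused whole. The fingers move at their own pace and stop on an object; the grip force is fixed at half the most. Time passes only in rows, so rows that do not move let the fingers close. It gives the time, the measured TCP pose, the force and the opening at its end, in the units of the state.
- observe(): the state, without advancing time (a new reading comes with each control period).
- eyes.snapshot(name): name is "scene" or "top" or "wrist"; returns a dict with "pixels" (384x512x3 uint8, red, green, blue), "fx", "fy", "cx", "cy" (pixels), "dist" ([k1, k2, p1, p2, k3] as OpenCV has them; the pictures are not rectified), "rvec" (rotation vector, rad) and "tvec" (3), from world to camera coordinates, as OpenCV has them. Camera axes: x right, y down, z forward; pixel columns grow to the right and rows downward; lengths in m; the calibration is good to about 2 mm. A picture is of the moment at which its call begins. There is no depth.
- job.job_done(): hands the job in, once; it reports no verdict.
The state is a dict: "clock": time; "q": joint angles; "qd": joint speeds; "joint_efforts": joint torques, N m; "eef_pos": TCP position; "eef_rot": TCP orientation; "contact_force": force on the tool from outside, world axes, zero at the start; "torque": the same for the moment, N m; "width": opening from 0.0 (shut) to 1.0 (fully open).
Only numpy, scipy, OpenCV 4.12 (cv2) and the standard library are available. Lean on these libraries where they do the work, as an engineer would, in place of code of your own. Each camera call takes 0.05 s, during which the arm holds its last target.

## Working session

There is one attempt and no reset: what is moved stays moved. The work goes in short steps, Python scripts to look and compute and a shell command to move; the robot and the scene stay as the last step left them, time stands still between calls to the robot, and variables do not carry over. Pictures are saved under pics/ and viewed, and the job is handed in when it is done.

```bash
ls; mkdir -p pics
cat > snap.py <<'E'
import sys,cv2,pickle
from station import observe,eyes,job,r
for n in sys.argv[2:]:
    s=eyes.snapshot(n); pickle.dump(s,open(f'pics/{n}_{sys.argv[1]}.pkl','wb'))
    cv2.imwrite(f'pics/{n}_{sys.argv[1]}.png',cv2.cvtColor(s['pixels'],cv2.COLOR_RGB2BGR))
o=observe();print({k:(v if not hasattr(v,'__len__') else [round(float(x),4) for x in v]) for k,v in o.items()})
E
python3 snap.py a scene top wrist
```

```text
pics
{'clock': 0.15, 'q': [-1.4818, 0.2592, 1.5358, -0.0, 1.348, -0.2028], 'qd': [0.0007, -0.0013, -0.0038, -0.0015, -0.0004, -0.0009], 'joint_efforts': [0.0021, -43.7643, -28.4234, 0.0719, 0.038, -0.0001], 'eef_pos': [0.1582, -0.5263, 0.2027], 'eef_rot': [2.0654, 0.3049, -2.0652], 'contact_force': [0.3475, 0.6758, 0.4248], 'torque': [-0.0268, 0.065, 0.0103], 'width': 1.0012064029691055}
```

View pics/scene_a.png

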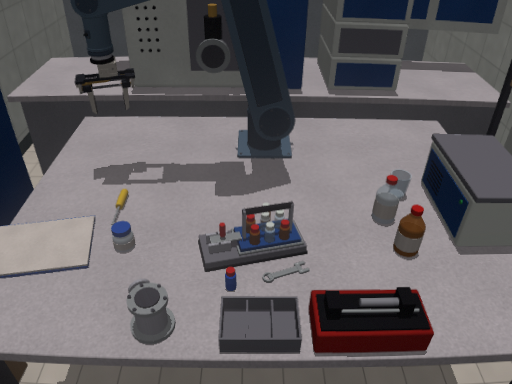

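View pics/top_a.png

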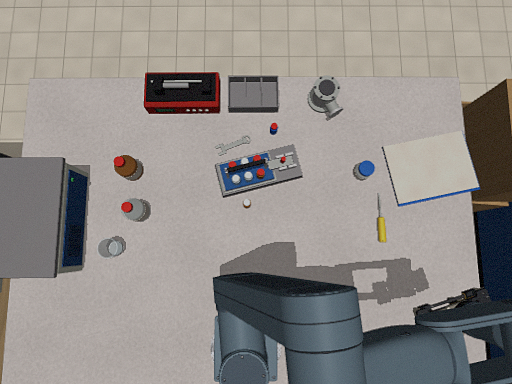

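View pics/wrist_a.png

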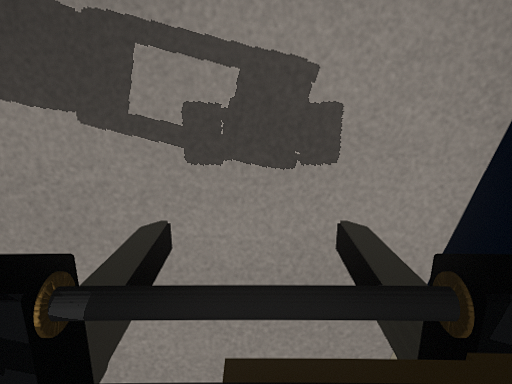

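The scene and top views show the dock near the middle of the bench, at about (258,170) in the top view, with the red knob at (283,159). The spare vial is at (247,203) and the wrench at (233,144). I'll zoom in and measure.

Run:
```python
import cv2
t=cv2.imread('pics/top_a.png');s=cv2.imread('pics/scene_a.png')
cv2.imwrite('pics/top_crop.png',cv2.resize(t[115:215,205:320],None,fx=6,fy=6,interpolation=cv2.INTER_CUBIC)[:600,:800])
cv2.imwrite('pics/scene_crop.png',cv2.resize(s[190:300,190:320],None,fx=5,fy=5,interpolation=cv2.INTER_CUBIC))
```

```text
(no output)
```

View pics/top_crop.png

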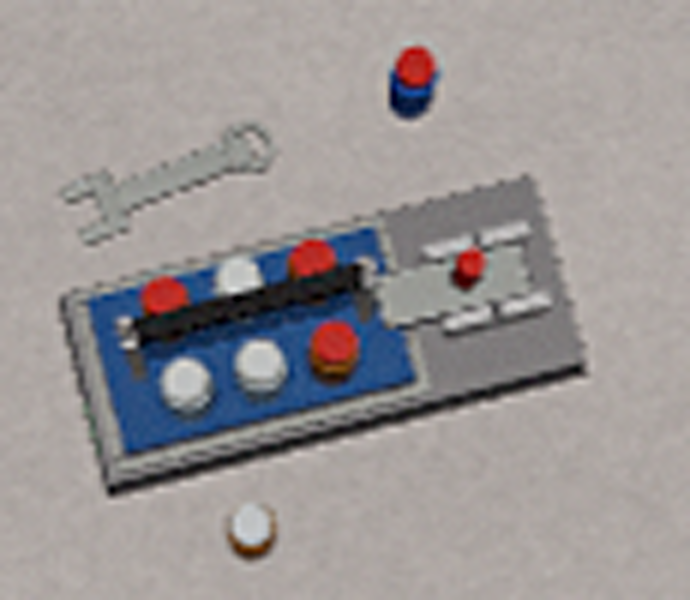

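View pics/scene_crop.png

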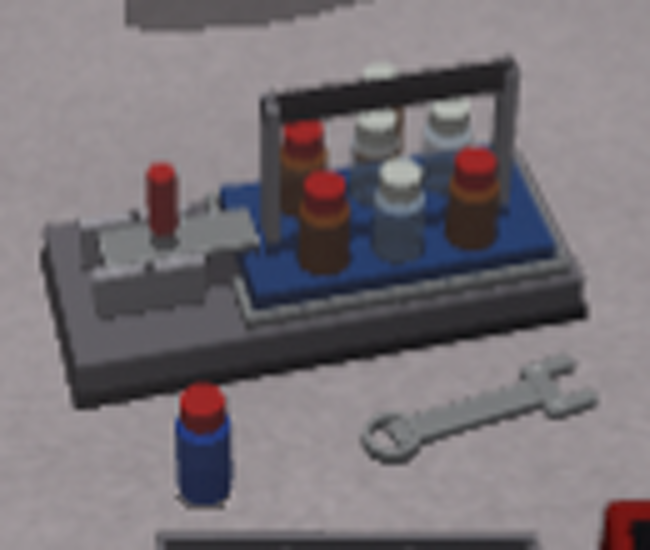

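```bash
cat > geo.py <<'E'
import numpy as np,cv2,pickle
def load(f): return pickle.load(open(f'pics/{f}.pkl','rb'))
def K(s): return np.array([[s['fx'],0,s['cx']],[0,s['fy'],s['cy']],[0,0,1.]])
def ray(s,uv):
    p=cv2.undistortPoints(np.array(uv,float).reshape(-1,1,2),K(s),np.array(s['dist'],float)).reshape(-1,2)
    R=cv2.Rodrigues(np.array(s['rvec'],float))[0];t=np.array(s['tvec'],float).ravel()
    return -R.T@t,(R.T@np.c_[p,np.ones(len(p))].T).T
def onz(s,uv,z):
    c,d=ray(s,uv); return c+d*((z-c[2])/d[:,2])[:,None]
def proj(s,P): return cv2.projectPoints(np.array(P,float).reshape(-1,3),np.array(s['rvec'],float),np.array(s['tvec'],float),K(s),np.array(s['dist'],float))[0].reshape(-1,2)
def tri(s1,u1,s2,u2):
    c1,d1=ray(s1,u1);c2,d2=ray(s2,u2);a=d1[0]/np.linalg.norm(d1[0]);b=d2[0]/np.linalg.norm(d2[0])
    k=np.linalg.lstsq(np.c_[a,-b],c2-c1,rcond=None)[0];p,q=c1+a*k[0],c2+b*k[1]
    return (p+q)/2,np.linalg.norm(p-q)
E
python3 - <<'E'
from geo import *
s=load('top_a');c=load('scene_a')
def blobs(s,m,box):
    x0,y0,x1,y1=box;M=np.zeros(m.shape,np.uint8);M[y0:y1,x0:x1]=m[y0:y1,x0:x1]
    n,l,st,ce=cv2.connectedComponentsWithStats(M,connectivity=8)
    return [(st[i].tolist(),ce[i].round(2)) for i in range(1,n) if st[i,4]>5]
for nm,q,box in(('top',s,(205,115,320,215)),('scene',c,(190,190,320,300))):
    p=q['pixels'];h=cv2.cvtColor(p,cv2.COLOR_RGB2HSV).astype(int)
    print(nm)
    red=(((h[...,0]<8)|(h[...,0]>172))&(h[...,1]>150)&(h[...,2]>90)).astype(np.uint8)
    blue=((abs(h[...,0]-110)<12)&(h[...,1]>120)).astype(np.uint8)
    blk=(p.max(2)<50).astype(np.uint8)
    for k,m in(('red',red),('blue',blue),('blk',blk)):
        for b in blobs(q,m,box):print(k,b)
E
```

```text
top
red ([271, 123, 6, 6, 29], array([273.72, 125.59]))
red ([254, 155, 7, 6, 36], array([256.72, 157.61]))
red ([281, 157, 4, 4, 14], array([282.71, 158.5 ]))
red ([229, 161, 7, 6, 34], array([231.94, 163.88]))
red ([257, 169, 7, 7, 36], array([260.22, 171.67]))
blue ([270, 127, 7, 7, 28], array([272.43, 130.79]))
blue ([260, 153, 9, 8, 36], array([264.  , 155.89]))
blue ([248, 156, 5, 7, 25], array([250.28, 159.08]))
blue ([235, 160, 6, 6, 21], array([237.86, 162.29]))
blue ([220, 163, 54, 27, 590], array([244.5 , 175.66]))
blk ([227, 159, 39, 14, 169], array([245.75, 165.45]))
blk ([257, 176, 6, 2, 7], array([259.14, 176.86]))
blk ([223, 176, 79, 21, 96], array([261.94, 186.07]))
scene
red ([247, 214, 7, 5, 31], array([250.16, 216.  ]))
red ([281, 220, 8, 5, 34], array([284.68, 221.91]))
red ([220, 223, 5, 4, 15], array([221.87, 224.47]))
red ([251, 224, 8, 6, 40], array([254.3 , 226.72]))
red ([226, 267, 9, 7, 50], array([229.96, 269.94]))
red ([311, 290, 9, 10, 51], array([314.8 , 293.45]))
blue ([234, 224, 66, 26, 464], array([267.83, 238.47]))
blue ([246, 234, 3, 4, 10], array([247. , 235.2]))
blue ([225, 274, 11, 17, 132], array([230.38, 282.39]))
blk ([246, 203, 45, 11, 229], array([267.84, 208.14]))
blk ([257, 235, 3, 8, 12], array([258.5 , 238.83]))
blk ([282, 235, 7, 5, 9], array([285.67, 237.89]))
blk ([205, 248, 102, 24, 390], array([262.51, 258.85]))
blk ([316, 294, 4, 6, 19], array([317.89, 296.47]))
blk ([238, 298, 4, 2, 6], array([239.67, 298.33]))
blk ([243, 298, 52, 2, 95], array([268.82, 298.47]))
```

Run:
```python
from geo import *
np.set_printoptions(precision=4,suppress=True)
s=load('top_a');c=load('scene_a')
print('cams',ray(s,[[256,192]])[0],ray(c,[[256,192]])[0])
cor=np.array([[294.2,144.7],[302.5,176.7],[223.3,196.2],[215.3,165.0]])
P=onz(s,cor,0.03);print('plinth',P);
print('sides',np.linalg.norm(np.roll(P,-1,0)-P,axis=1))
ex=(P[3]-P[0]+P[2]-P[1]);ex/=np.linalg.norm(ex);yaw=np.degrees(np.arctan2(ex[1],ex[0]));print('yaw plinth',yaw)
C=P.mean(0);ey=np.array([-ex[1],ex[0],0]);print('dock origin',C+ex*0.0425)
# caps (sets of red+white)
red=[[256.72,157.61],[231.94,163.88],[260.22,171.67]]
A=onz(s,red,0.03+0.006+0.064);print('amber caps',A)
e=A[1]-A[0];print('yaw caps',np.degrees(np.arctan2(e[1],e[0])),np.linalg.norm(e),np.linalg.norm(A[0]-A[2]))
print('centre from caps',(A[1]+A[2])/2)
# bar
for q,nm,zz in((s,'top',0.142),(c,'scene',0.135)):
    p=q['pixels'];m=(p.max(2)<50).astype(np.uint8)
    n,l,st,ce=cv2.connectedComponentsWithStats(m)
    i=l[165,246] if nm=='top' else l[208,268]
    ys,xs=np.nonzero(l==i);pts=np.c_[xs,ys].astype(float)
    r=cv2.minAreaRect(pts.astype(np.float32));print(nm,r)
    W=onz(q,pts,zz);mu=W.mean(0);u,sv,vt=np.linalg.svd(W[:,:2]-mu[:2]);d=vt[0];t=(W[:,:2]-mu[:2])@d
    print('bar',mu,'yaw',np.degrees(np.arctan2(d[1],d[0])),'len',np.ptp(t),'mid',mu[:2]+d*(t.max()+t.min())/2)
print('tri bar',tri(s,[[245.75,165.45]],c,[[267.84,208.14]]))
K1=onz(s,[[282.71,158.5]],0.105);print('knob top view',K1)
print('knob tri',tri(s,[[282.71,158.5]],c,[[221.87,224.47]]))
```

```text
cams [ 0.3197 -0.0224  1.2871] [ 1.471  -0.0544  0.8321]
plinth [[ 0.6779 -0.1719  0.03  ]
 [ 0.5638 -0.1979  0.03  ]
 [ 0.4972  0.0746  0.03  ]
 [ 0.6064  0.1032  0.03  ]]
sides [0.117  0.2806 0.1129 0.2842]
yaw plinth 104.15709803179374
dock origin [ 0.576  -0.0068  0.03  ]
amber caps [[ 0.6147 -0.0394  0.1   ]
 [ 0.594   0.0418  0.1   ]
 [ 0.5675 -0.0505  0.1   ]]
yaw caps 104.3124589816255 0.08381193192035882 0.04842546458493107
centre from caps [ 0.5808 -0.0044  0.1   ]
top ((245.8590087890625, 165.3912353515625), (4.935091018676758, 38.325042724609375), 75.52970886230469)
bar [ 0.579  -0.0041  0.142 ] yaw -75.62801626702182 len 0.12106731289226161 mid [ 0.5791 -0.0046]
scene ((268.0256652832031, 208.171142578125), (5.093022346496582, 44.996604919433594), 81.46923065185547)
bar [ 0.5807 -0.0046  0.135 ] yaw 104.54511395040767 len 0.12633493357484293 mid [ 0.5804 -0.0032]
tri bar (array([ 0.5806, -0.0044,  0.1348]), np.float64(0.0008954906994283671))
knob top view [[ 0.6101 -0.1243  0.105 ]]
knob tri (array([ 0.6108, -0.1257,  0.1024]), np.float64(0.002328025384409363))
```

```bash
cat > st.py <<'E'
import numpy as np
from scipy.spatial.transform import Rotation as Ro
from station import observe
np.set_printoptions(precision=4,suppress=True)
YAW=np.radians(104.3)
O=np.array([0.580,-0.0045,0]);ex=np.array([np.cos(YAW),np.sin(YAW),0]);ey=np.array([-ex[1],ex[0],0])
def goal(target,yd):
    # yd: world dir wanted for tool y
    X=np.array([0,0,-1.]);return np.asarray(target,float),Ro.from_matrix(np.c_[X,yd,np.cross(X,yd)])
def delta(target,yd):
    o=observe();p=np.array(o['eef_pos']);R=Ro.from_rotvec(o['eef_rot']);g,G=goal(target,yd)
    print('t',round(o['clock'],2),'p',p,'w',round(o['width'],3),'F',np.array(o['contact_force']),'q',np.array(o['q']))
    d=R.inv().apply(g-p);rv=(R.inv()*G).as_rotvec()
    print('to go: tool shift mm',d*1000,'turn deg',np.degrees(rv),'| units',d/0.04,rv/(2*np.pi))
    d2=G.inv().apply(g-p);print('shift in goal axes mm',d2*1000)
E
python3 - <<'E'
from st import *
o=observe();print(Ro.from_rotvec(o['eef_rot']).as_matrix())
k=O-0.125*ex
for yd in (ey,-ey): delta([k[0],k[1],0.2],yd)
E
```

```text
[[-0.0001  0.2877 -0.9577]
 [ 0.0014 -0.9577 -0.2877]
 [-1.     -0.0013 -0.0003]]
t 0.15 p [ 0.1582 -0.5263  0.2027] w 1.001 F [0.3475 0.6758 0.4248] q [-1.4818  0.2592  1.5358 -0.      1.348  -0.2028]
to go: tool shift mm [   3.2183 -253.5334 -548.7966] turn deg [92.4177  0.0502  0.0719] | units [  0.0805  -6.3383 -13.7199] [0.2567 0.0001 0.0002]
shift in goal axes mm [   2.731  -537.6136  276.4622]
t 0.15 p [ 0.1582 -0.5263  0.2027] w 1.001 F [0.3475 0.6758 0.4248] q [-1.4818  0.2592  1.5358 -0.      1.348  -0.2028]
to go: tool shift mm [   3.2183 -253.5334 -548.7966] turn deg [-87.5823  -0.071    0.0496] | units [  0.0805  -6.3383 -13.7199] [-0.2433 -0.0002  0.0001]
shift in goal axes mm [   2.731   537.6136 -276.4622]
```

```bash
python3 -m pendant '[1,0,0,0,-0.0221,0,0, 1,0,0,0,-0.0221,0,0, 1,0,0,0,-0.0221,0,0, 1,0,0,0,-0.0221,0,0, 1,0,0,0,-0.0221,0,0]' && python3 -m pendant '[1,0,0,0,-0.0221,0,0, 1,0,0,0,-0.0221,0,0, 1,0,0,0,-0.0221,0,0, 1,0,0,0,-0.0221,0,0, 1,0,0,0,-0.0221,0,0]' && python3 -m pendant '[1,0,0,0,-0.0221,0,0, 1,0,0.96,-0.494,0,0,0, 1,0,0.96,-0.494,0,0,0, 1,0,0.96,-0.494,0,0,0, 1,0,0.96,-0.494,0,0,0]'
python3 - <<'E'
from st import *
k=O-0.125*ex
delta([k[0],k[1],0.2],-ey)
E
```

```text
clock: 0.65
eef_pos: [0.1582, -0.5265, 0.203]
eef_rot: [1.622, 0.878, -1.621]
contact_force: [-0.3, 0.9, 0.3]
width: 0.997
clock: 1.15
eef_pos: [0.1582, -0.5265, 0.203]
eef_rot: [1.124, 1.262, -1.123]
contact_force: [0.5, 0.1, 0.2]
width: 1.0
clock: 1.65
eef_pos: [0.2885, -0.411, 0.2031]
eef_rot: [1.025, 1.317, -1.025]
contact_force: [0.1, 0.6, -0.1]
width: 1.003
t 1.65 p [ 0.2885 -0.411   0.2031] w 1.003 F [ 0.0544  0.6226 -0.0854] q [-1.1813  0.1728  1.646   0.0001  1.3233 -1.4291]
to go: tool shift mm [   3.1912  382.4971 -197.6575] turn deg [-0.1074 -0.0295 -0.0016] | units [ 0.0798  9.5624 -4.9414] [-0.0003 -0.0001 -0.    ]
shift in goal axes mm [   3.0793  382.867  -196.9418]
```

```bash
python3 -m pendant '[1,0,0.957,-0.493,0,0,0, 1,0,0.957,-0.493,0,0,0, 1,0,0.957,-0.493,0,0,0, 1,0,0.957,-0.493,0,0,0, 1,0,0.957,-0.493,0,0,0]' && python3 -m pendant '[1,0,0.957,-0.493,0,0,0, 1,0,0.957,-0.493,0,0,0, 1,0,0.957,-0.493,0,0,0, 1,0,0.957,-0.493,0,0,0, 1,0.08,0.957,-0.493,0,0,0]'
python3 - <<'E'
from st import *
k=O-0.125*ex
delta([k[0],k[1],0.2],-ey)
E
python3 snap.py b wrist top >/dev/null
```

```text
clock: 2.15
eef_pos: [0.45, -0.2682, 0.2032]
eef_rot: [1.024, 1.317, -1.024]
contact_force: [1.3, -0.1, 1.0]
width: 0.999
clock: 2.65
eef_pos: [0.6115, -0.1257, 0.2002]
eef_rot: [1.024, 1.316, -1.024]
contact_force: [1.2, -0.4, 0.0]
width: 1.001
t 2.65 p [ 0.6115 -0.1257  0.2002] w 1.001 F [ 1.1605 -0.3552  0.033 ] q [-0.3811  0.394   1.3503 -0.0001  1.397  -0.6296]
to go: tool shift mm [ 0.2219 -0.6028 -0.2244] turn deg [-0.0571  0.0181 -0.0141] | units [ 0.0055 -0.0151 -0.0056] [-0.0002  0.0001 -0.    ]
shift in goal axes mm [ 0.2221 -0.6025 -0.225 ]
```

View pics/wrist_b.png

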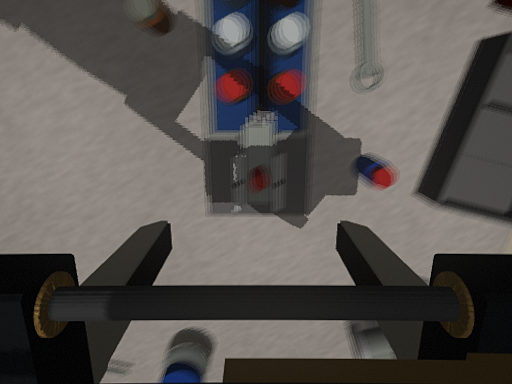

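The knob is at about (258,180), the dock is aligned with the image columns, and the frame is motion-blurred. I'll retake it at rest.

```bash
python3 snap.py c wrist
python3 - <<'E'
from geo import *
np.set_printoptions(precision=4,suppress=True)
s=load('wrist_c');p=s['pixels']
h=cv2.cvtColor(p,cv2.COLOR_RGB2HSV).astype(int)
red=(((h[...,0]<8)|(h[...,0]>172))&(h[...,1]>150)&(h[...,2]>40)).astype(np.uint8)
n,l,st,ce=cv2.connectedComponentsWithStats(red)
for i in range(1,n):
    if st[i,4]>15: print(st[i],ce[i],onz(s,[ce[i]],0.1)[0])
k=np.array([0.6109,-0.1256])
print('pred knob top/bottom',proj(s,[[*k,.105],[*k,.065]]))
cv2.imwrite('pics/wrist_c_crop.png',cv2.resize(cv2.cvtColor(p,cv2.COLOR_RGB2BGR)[0:230,180:340],None,fx=2.6,fy=2.6))
E
```

```text
{'clock': 2.8, 'q': [-0.3803, 0.395, 1.3518, 0.0002, 1.3965, -0.6327], 'qd': [-0.0495, -0.029, 0.0316, -0.0233, 0.0066, -0.0162], 'joint_efforts': [1.6539, -51.5435, -29.6178, 0.4249, -0.0672, 0.233], 'eef_pos': [0.6111, -0.1249, 0.1989], 'eef_rot': [1.0213, 1.3198, -1.0219], 'contact_force': [0.0068, -0.6287, -0.1986], 'torque': [-0.0614, -0.1329, 0.0557], 'width': 0.998444891323687}
[210  78  28  29 614] [223.5212  92.0407] [ 0.5686 -0.0528  0.1   ]
[267  78  28  29 608] [280.2599  92.1974] [ 0.6144 -0.0411  0.1   ]
[243 172  17  25 324] [250.9444 184.716 ] [ 0.6106 -0.1248  0.1   ]
[363 172  25  23 388] [375.5129 183.1211] [ 0.7187 -0.0954  0.1   ]
pred knob top/bottom [[251.0522 187.1229]
 [251.3389 176.3265]]
```

View pics/wrist_c_crop.png

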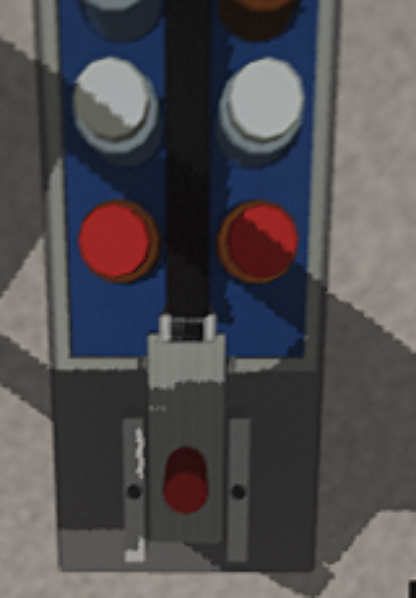

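```bash
python3 -m pendant '[1,0.65,0,0,0,0,0, 1,0.65,0,0,0,0,0, 1,0.65,0,0,0,0,0, 1,0.65,0,0,0,0,0, 1,0.35,0,0,0,0,0]'
python3 - <<'E'
from st import *
k=O-0.126*ex
delta([k[0],k[1],0.081],-ey)
E
python3 snap.py d wrist >/dev/null
```

```text
clock: 3.3
eef_pos: [0.6079, -0.1278, 0.0799]
eef_rot: [1.024, 1.32, -1.027]
contact_force: [-0.2, 0.1, 0.0]
width: 0.999
t 3.3 p [ 0.6079 -0.1278  0.0799] w 0.999 F [-0.2279  0.0717  0.0445] q [-0.3862  0.4877  1.5118 -0.0006  1.146  -0.6331]
to go: tool shift mm [-1.1495  3.4078 -0.3851] turn deg [-0.1383 -0.108   0.1971] | units [-0.0287  0.0852 -0.0096] [-0.0004 -0.0003  0.0005]
shift in goal axes mm [-1.1385  3.4127 -0.3747]
```

View pics/wrist_d.png

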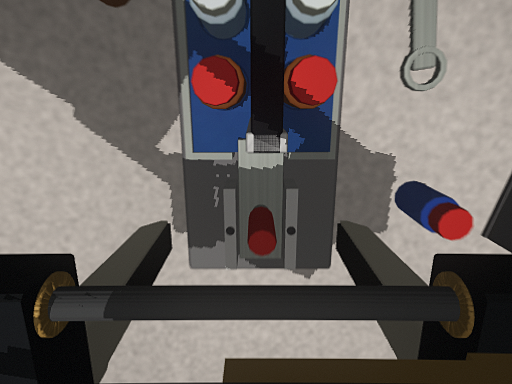

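Run:
```python
from st import *
k=O-0.126*ex
delta([k[0],k[1],0.081],-ey)
```

```text
t 3.35 p [ 0.6073 -0.1274  0.0783] w 1.003 F [-0.6029 -0.405  -1.5399] q [-0.3861  0.4895  1.513  -0.0004  1.1452 -0.633 ]
to go: tool shift mm [-2.7362  3.9215  0.1908] turn deg [-0.1412 -0.1947  0.2989] | units [-0.0684  0.098   0.0048] [-0.0004 -0.0005  0.0008]
shift in goal axes mm [-2.715   3.9352  0.2097]
```

```bash
python3 -m pendant '[1,-0.065,0.095,0,0,0,0, 1,0,0,0,0,0,0, 1,0,0,0,0,0,0]'
python3 - <<'E'
from st import *
k=O-0.126*ex
delta([k[0],k[1],0.081],-ey)
E
python3 snap.py e wrist >/dev/null
python3 - <<'E'
from geo import *
s=load('wrist_e');p=s['pixels'];h=cv2.cvtColor(p,cv2.COLOR_RGB2HSV).astype(int)
red=(((h[...,0]<8)|(h[...,0]>172))&(h[...,1]>150)&(h[...,2]>40)).astype(np.uint8)
n,l,st,ce=cv2.connectedComponentsWithStats(red)
for i in range(1,n):
    if st[i,4]>15: print(st[i],ce[i],onz(s,[ce[i]],0.1)[0])
from st import *
o=observe();R=Ro.from_rotvec(o['eef_rot']);P=np.array(o['eef_pos'])
print('knob-col expected if on tool axis',proj(s,[P+R.apply([-.01,0,0]),P+R.apply([-.024,0,0])]))
E
```

```text
clock: 3.65
eef_pos: [0.6152, -0.1267, 0.0866]
eef_rot: [1.024, 1.313, -1.023]
contact_force: [0.2, -0.3, 0.6]
width: 0.999
t 3.65 p [ 0.6152 -0.1267  0.0866] w 0.999 F [ 0.2174 -0.2678  0.5558] q [-0.3805  0.4877  1.4932 -0.0001  1.1574 -0.6289]
to go: tool shift mm [ 5.6245 -3.9026 -1.1536] turn deg [-0.0662  0.1145 -0.151 ] | units [ 0.1406 -0.0976 -0.0288] [-0.0002  0.0003 -0.0004]
shift in goal axes mm [ 5.6371 -3.8865 -1.1468]
[ 179   55   47   49 1759] [201.76065947  79.43376919] [ 0.56964906 -0.05208084  0.1       ]
[ 273   55   47   49 1753] [296.2589846   79.39018825] [ 0.61474554 -0.0406475   0.1       ]
[ 413  199   42   36 1096] [434.02645985 216.59124088] [ 0.70861732 -0.0913878   0.1       ]
[ 235  203   28   47 1069] [248.67259121 226.42937325] [ 0.61084784 -0.1222433   0.1       ]
knob-col expected if on tool axis [[253.7781 232.2868]
 [253.8004 243.0633]]
```

```bash
python3 -m pendant '[1,0.1,-0.095,0,0,0,0, 1,0,0,0,0,0,0, 1,0,0,0,0,0,0, 1,0,0,0,0,0,0, 1,0,0,0,0,0,0]'
python3 - <<'E'
from st import *
k=O-0.126*ex
delta([k[0],k[1],0.081],-ey)
E
python3 snap.py f wrist >/dev/null
python3 - <<'E'
from geo import *
s=load('wrist_f');p=s['pixels'];h=cv2.cvtColor(p,cv2.COLOR_RGB2HSV).astype(int)
red=(((h[...,0]<8)|(h[...,0]>172))&(h[...,1]>150)&(h[...,2]>40)).astype(np.uint8)
n,l,st,ce=cv2.connectedComponentsWithStats(red)
for i in range(1,n):
    if st[i,4]>15: print(st[i],ce[i],onz(s,[ce[i]],0.1)[0])
k=np.array([0.6109,-0.1256]);
for b in (.120,.125,.130):
  ex=np.array([-.247,.969]);k=np.array([.58,-.0045])-b*ex; print(b,proj(s,[[*k,.105],[*k,.065]]))
from st import *
delta([*k,0.081],-ey)
o=observe();R=Ro.from_rotvec(o['eef_rot']);P=np.array(o['eef_pos'])
print('on tool axis',proj(s,[P+R.apply([-.024,0,0])]))
cv2.imwrite('pics/wf.png',cv2.cvtColor(p,cv2.COLOR_RGB2BGR))
E
```

```text
clock: 4.2
eef_pos: [0.6103, -0.1271, 0.0808]
eef_rot: [1.024, 1.316, -1.024]
contact_force: [0.2, 0.5, 0.4]
width: 0.998
t 4.2 p [ 0.6103 -0.1271  0.0808] w 0.998 F [0.2091 0.5372 0.3831] q [-0.384   0.4878  1.509  -0.      1.1447 -0.6325]
to go: tool shift mm [-0.1974  0.921  -0.2599] turn deg [-0.0614  0.0027 -0.0028] | units [-0.0049  0.023  -0.0065] [-0.0002  0.     -0.    ]
shift in goal axes mm [-0.1975  0.9213 -0.259 ]
[ 186   56   49   50 1853] [209.62601187  80.62817053] [ 0.56946355 -0.05208624  0.1       ]
[ 283   56   49   50 1891] [307.29138022  80.59386568] [ 0.61454058 -0.04069349  0.1       ]
[ 425  203   43   37 1188] [446.06397306 221.18013468] [ 0.70684917 -0.09124111  0.1       ]
[ 243  207   29   49 1152] [256.68576389 231.8359375 ] [ 0.6105179  -0.12220877  0.1       ]
0.12 [[255.83279061 232.91277702]
 [255.41582517 207.45090624]]
0.125 [[255.83421074 241.59398035]
 [255.41943076 214.68763702]]
0.13 [[255.83570341 250.14369074]
 [255.42304476 221.83265397]]
t 4.25 p [ 0.6103 -0.1271  0.0808] w 1.0 F [ 0.3604  0.4693 -0.4682] q [-0.384   0.4879  1.5089 -0.      1.1447 -0.6325]
to go: tool shift mm [-0.2205  0.9168  3.699 ] turn deg [-0.0635  0.0035 -0.0034] | units [-0.0055  0.0229  0.0925] [-0.0002  0.     -0.    ]
shift in goal axes mm [-0.2208  0.9127  3.7   ]
on tool axis [[254.1191 243.6454]]
```

View pics/wf.png

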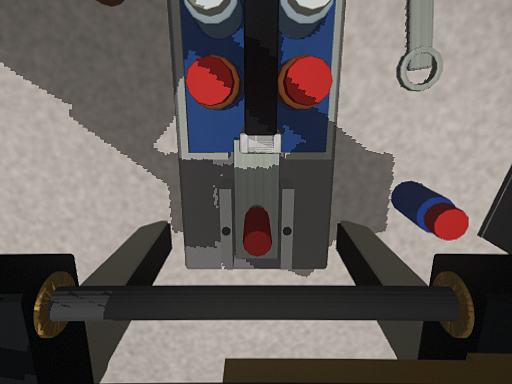

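The knob top is at (258,242), about 1 mm off the jaw axis. I'll nudge over and close.

```bash
python3 -m pendant '[1,0,0.03,0,0,0,0, -1,0,0,0,0,0,0, -1,0,0,0,0,0,0, -1,0,0,0,0,0,0, -1,0,0,0,0,0,0]'; python3 -m pendant '[-1,0,0,0,0,0,0, -1,0,0,0,0,0,0, -1,0,0,0,0,0,0, -1,0,0,0,0,0,0, -1,0,0,0,0,0,0]'
```

```text
clock: 4.75
eef_pos: [0.6114, -0.1268, 0.0808]
eef_rot: [1.024, 1.317, -1.024]
contact_force: [1.0, 0.1, 0.1]
width: 0.707
clock: 5.25
eef_pos: [0.6114, -0.1268, 0.0808]
eef_rot: [1.024, 1.317, -1.024]
contact_force: [0.1, -0.5, -0.9]
width: 0.273
```

```bash
python3 -m pendant '[-1,0,0,0,0,0,0, -1,0,0,0,0,0,0, -1,0,0,0,0,0,0, -1,0,0,0,0,0,0]'; python3 -m pendant '[-1,0,0,0.1,0,0,0, -1,0,0,0.1,0,0,0, -1,0,0,0.1,0,0,0, -1,0,0,0.1,0,0,0, -1,0,0,0.1,0,0,0]'
```

```text
clock: 5.65
eef_pos: [0.6121, -0.1267, 0.0808]
eef_rot: [1.025, 1.316, -1.023]
contact_force: [4.0, 1.2, -2.7]
width: 0.16
clock: 6.15
eef_pos: [0.6169, -0.1454, 0.0808]
eef_rot: [1.025, 1.317, -1.023]
contact_force: [3.6, 4.9, -0.8]
width: 0.162
```

```bash
python3 -m pendant '[-1,0,0,0.05,0,0,0, -1,0,0,0.05,0,0,0, -1,0,0,0,0,0,0]'; python3 -m pendant '[-1,0,0,0.05,0,0,0, -1,0,0,0,0,0,0]';python3 -m pendant '[-1,0,0,0.05,0,0,0, -1,0,0,0,0,0,0]'
```

```text
clock: 6.45
eef_pos: [0.6179, -0.1496, 0.0808]
eef_rot: [1.025, 1.316, -1.023]
contact_force: [4.7, 3.1, -1.3]
width: 0.158
clock: 6.65
eef_pos: [0.6182, -0.1507, 0.0808]
eef_rot: [1.026, 1.318, -1.023]
contact_force: [3.8, 4.8, -0.2]
width: 0.158
clock: 6.85
eef_pos: [0.6182, -0.1507, 0.0807]
eef_rot: [1.028, 1.32, -1.022]
contact_force: [2.9, 9.4, 1.2]
width: 0.157
```

```bash
python3 -m pendant '[1,0,0,0,0,0,0, 1,0,0,0,0,0,0, 1,0,0,0,0,0,0, 1,0,0,0,0,0,0]'; python3 -m pendant '[1,-0.4,0,0,0,0,0, 1,-0.7,0,0,0,0,0, 1,-0.7,0,0,0,0,0, 1,-0.7,0,0,0,0,0, 1,-0.5,0,0,0,0,0]';  python3 -m pendant '[1,0,0,0,0,0,0, 1,0,0,0,0,0,0, 1,0,0,0,0,0,0, 1,0,0,0,0,0,0]';python3 snap.py g wrist top;  python3 - <<'E'
from geo import *
s=load('wrist_g');p=s['pixels'];h=cv2.cvtColor(p,cv2.COLOR_RGB2HSV).astype(int)
red=(((h[...,0]<8)|(h[...,0]>172))&(h[...,1]>150)&(h[...,2]>40)).astype(np.uint8)
n,l,st,ce=cv2.connectedComponentsWithStats(red)
for i in range(1,n):
    if st[i,4]>15: print(st[i],ce[i],onz(s,[ce[i]],0.1)[0])
cv2.imwrite('pics/wg.png',cv2.cvtColor(p,cv2.COLOR_RGB2BGR))
ex=np.array([-.247,.969])
for b in (.125,.14,.15):
  k=np.array([.58,-.0045])-b*ex; print(b,proj(s,[[*k,.105],[*k,.065]]))
E
```

```text
clock: 7.25
eef_pos: [0.618, -0.1544, 0.0807]
eef_rot: [1.024, 1.317, -1.025]
contact_force: [-0.1, -1.0, 0.1]
width: 0.453
clock: 7.75
eef_pos: [0.6186, -0.1546, 0.203]
eef_rot: [1.024, 1.314, -1.024]
contact_force: [1.4, -0.2, 0.0]
width: 0.886
clock: 8.15
eef_pos: [0.6174, -0.1537, 0.1989]
eef_rot: [1.024, 1.32, -1.026]
contact_force: [0.5, -0.9, -0.3]
width: 0.996
{'clock': 8.25, 'q': [-0.4188, 0.4186, 1.3148, -0.0001, 1.4104, -0.6672], 'qd': [-0.0006, -0.0038, -0.0065, 0.0002, 0.0007, -0.0], 'joint_efforts': [-0.0096, -53.3213, -28.9475, 0.0494, 0.0723, -0.0002], 'eef_pos': [0.6178, -0.1537, 0.1995], 'eef_rot': [1.0241, 1.3187, -1.0251], 'contact_force': [1.1872, 0.5134, 0.5187], 'torque': [-0.0236, -0.1086, 0.0402], 'width': 0.9971537466626053}
[213  37  29  32 672] [227.08928571  52.26339286] [ 0.5693623  -0.05285457  0.1       ]
[272  37  28  32 674] [285.67952522  51.98219585] [ 0.61513365 -0.04110715  0.1       ]
[370 141  26  24 453] [383.03752759 152.37969095] [ 0.71980853 -0.09883144  0.1       ]
[247 166  18  24 300] [255.42666667 178.30666667] [ 0.61737486 -0.14886708  0.1       ]
0.125 [[254.78225588 152.65699597]
 [254.74099879 145.7729361 ]]
0.14 [[254.80157309 169.62056019]
 [254.75844241 160.7835856 ]]
0.15 [[254.81425006 180.65383036]
 [254.7699062  170.57408262]]
```

View pics/wg.png

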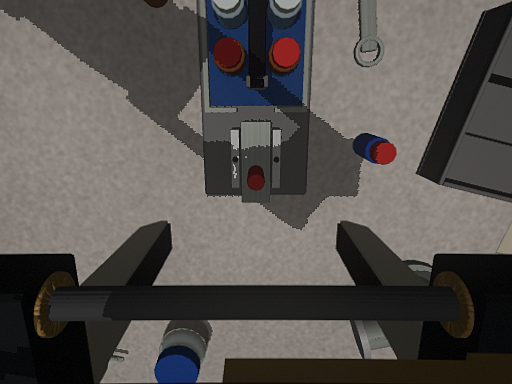

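Run:
```python
from st import *
k=O-0.0038*ex
delta([k[0],k[1],0.2],-ey)
```

```text
t 8.25 p [ 0.6178 -0.1537  0.1995] w 0.997 F [1.1872 0.5134 0.5187] q [-0.4188  0.4186  1.3148 -0.0001  1.4104 -0.6672]
to go: tool shift mm [  -0.3466    0.0712 -150.1525] turn deg [-0.0656 -0.0748  0.0996] | units [-0.0087  0.0018 -3.7538] [-0.0002 -0.0002  0.0003]
shift in goal axes mm [  -0.5425    0.2438 -150.1517]
```

```bash
python3 -m pendant '[1,0,0,-0.6,0,0,0, 1,0,0,-0.9,0,0,0, 1,0,0,-0.9,0,0,0, 1,0,0,-0.9,0,0,0, 1,0,0,-0.45,0,0,0]';  python3 -m pendant '[1,0,0,0,0,0,0, 1,0,0,0,0,0,0, 1,0,0,0,0,0,0, 1,0,0,0,0,0,0, 1,0,0,0,0,0,0]';python3 snap.py h wrist top scene;  python3 - <<'E'
from geo import *
s=load('wrist_h');p=s['pixels'];h=cv2.cvtColor(p,cv2.COLOR_RGB2HSV).astype(int)
red=(((h[...,0]<8)|(h[...,0]>172))&(h[...,1]>150)&(h[...,2]>40)).astype(np.uint8)
n,l,st,ce=cv2.connectedComponentsWithStats(red)
for i in range(1,n):
    if st[i,4]>15: print(st[i],ce[i],onz(s,[ce[i]],0.1)[0])
cv2.imwrite('pics/wh.png',cv2.cvtColor(p,cv2.COLOR_RGB2BGR))
from st import *
k=O-0.0038*ex
delta([k[0],k[1],0.2],-ey)
print('bar ends/mid pred',proj(s,[O+ex*.06+[0,0,.142],O+[0,0,.142],O-ex*.06+[0,0,.142]]))
E
```

```text
clock: 8.75
eef_pos: [0.5804, -0.006, 0.2004]
eef_rot: [1.023, 1.319, -1.023]
contact_force: [0.3, 0.4, 0.7]
width: 1.0
clock: 9.25
eef_pos: [0.5816, -0.0097, 0.2006]
eef_rot: [1.025, 1.316, -1.026]
contact_force: [0.4, -0.3, -0.9]
width: 1.002
{'clock': 9.4, 'q': [-0.2073, 0.3171, 1.4612, -0.0, 1.3634, -0.455], 'qd': [0.0035, -0.0015, 0.0008, 0.0015, -0.0003, -0.0009], 'joint_efforts': [-0.0792, -47.1661, -28.591, 0.0564, 0.0458, -0.0019], 'eef_pos': [0.5815, -0.0091, 0.2006], 'eef_rot': [1.0248, 1.3163, -1.0249], 'contact_force': [-0.8198, -0.0069, 0.7922], 'torque': [-0.0626, -0.0974, 0.0022], 'width': 1.0011543579250426}
[506 115   6  18  64] [509.359375 124.671875] [0.77950039 0.09253458 0.1       ]
[269 118  27  27 549] [282.01275046 130.89981785] [0.59392697 0.04137184 0.1       ]
[218 206  25  27 510] [230.10196078 218.88431373] [ 0.56854338 -0.04928037  0.1       ]
[268 206  25  26 503] [279.91650099 218.61033797] [ 0.61379416 -0.03762299  0.1       ]
[248 320  15   9 109] [254.60550459 323.43119266] [ 0.61901169 -0.15545623  0.1       ]
t 9.4 p [ 0.5815 -0.0091  0.2006] w 1.001 F [-0.8198 -0.0069  0.7922] q [-0.2073  0.3171  1.4612 -0.      1.3634 -0.455 ]
to go: tool shift mm [ 0.6415 -0.3325 -1.0232] turn deg [-0.1096 -0.0022  0.007 ] | units [ 0.016  -0.0083 -0.0256] [-0.0003 -0.      0.    ]
shift in goal axes mm [ 0.6414 -0.3306 -1.0238]
bar ends/mid pred [[253.2576 110.6946]
 [253.5509 190.035 ]
 [253.808  259.5634]]
```

View pics/wh.png

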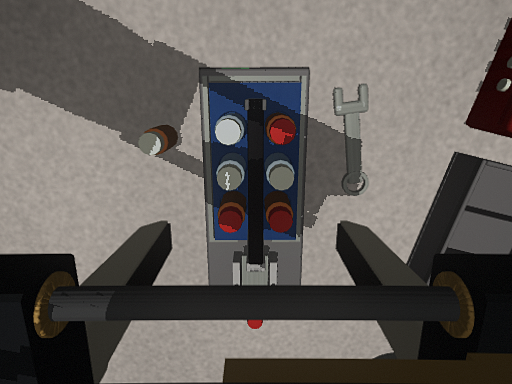

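```bash
python3 -m pendant '[1,0.3,0.02,-0.02,0,0,0, 1,0.5,0,0,0,0,0, 1,0.5,0,0,0,0,0, 1,0.35,0,0,0,0,0, 1,0.19,0,0,0,0,0]';  python3 -m pendant '[1,0,0,0,0,0,0, 1,0,0,0,0,0,0, 1,0,0,0,0,0,0, 1,0,0,0,0,0,0]';python3 snap.py i wrist scene
python3 - <<'E'
from st import *
from geo import *
k=O-0.0038*ex-0.001*ey
delta([k[0],k[1],0.127],-ey)
s=load('wrist_i');p=s['pixels'];m=p.max(2)<60
for r in (150,180,200,220): 
  x=np.nonzero(m[r,200:310])[0]+200; print(r,x.min() if len(x) else 0,x.max() if len(x) else 0)
o=observe();R=Ro.from_rotvec(o['eef_rot']);P=np.array(o['eef_pos'])
print('on tool axis plane',proj(s,[P+R.apply([-.015,0,0]),P+R.apply([-.015,0,-.03])]))
E
```

```text
clock: 9.9
eef_pos: [0.5808, -0.0073, 0.1248]
eef_rot: [1.024, 1.319, -1.026]
contact_force: [-0.5, 0.6, 1.5]
width: 1.0
clock: 10.3
eef_pos: [0.5825, -0.0076, 0.128]
eef_rot: [1.025, 1.315, -1.023]
contact_force: [0.2, -0.8, -0.3]
width: 1.0
{'clock': 10.4, 'q': [-0.2045, 0.3744, 1.5637, -0.0, 1.2023, -0.453], 'qd': [0.0005, 0.003, 0.0035, 0.0, -0.0012, 0.0007], 'joint_efforts': [-0.0035, -48.4032, -26.5843, 0.0598, 0.0409, 0.0002], 'eef_pos': [0.5824, -0.0077, 0.1278], 'eef_rot': [1.0245, 1.3154, -1.0237], 'contact_force': [0.5056, -1.3406, -0.4563], 'torque': [-0.0584, -0.0792, 0.0219], 'width': 0.9953130434881801}
t 10.4 p [ 0.5824 -0.0077  0.1278] w 0.995 F [ 0.5056 -1.3406 -0.4563] q [-0.2045  0.3744  1.5637 -0.      1.2023 -0.453 ]
to go: tool shift mm [ 0.7865 -0.5076  0.1653] turn deg [-0.0658  0.0296 -0.0604] | units [ 0.0197 -0.0127  0.0041] [-0.0002  0.0001 -0.0002]
shift in goal axes mm [ 0.7869 -0.507   0.1651]
150 240 306
180 208 307
200 200 306
220 200 305
on tool axis plane [[253.7783 236.2127]
 [253.7395 184.7262]]
```

View pics/wrist_i.png

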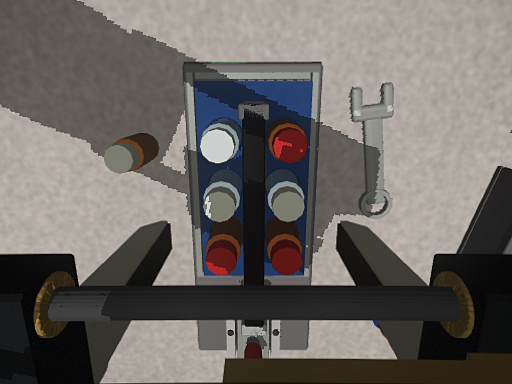

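View pics/scene_i.png

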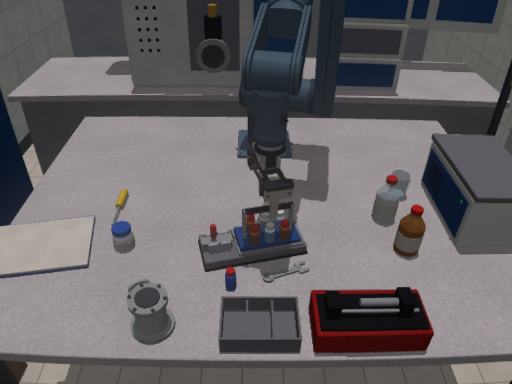

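The bar (columns about 244 to 264) is centred on the jaw axis at 253.8, and the bystanders are untouched. Closing on it.

```bash
python3 -m pendant '[-1,0.015,0,0,0,0,0, -1,0,0,0,0,0,0, -1,0,0,0,0,0,0, -1,0,0,0,0,0,0, -1,0,0,0,0,0,0]';  python3 -m pendant '[-1,0,0,0,0,0,0, -1,0,0,0,0,0,0, -1,0,0,0,0,0,0, -1,0,0,0,0,0,0, -1,0,0,0,0,0,0]'; python3 -m pendant '[-1,0,0,0,0,0,0, -1,0,0,0,0,0,0, -1,0,0,0,0,0,0, -1,0,0,0,0,0,0]'
```

```text
clock: 10.9
eef_pos: [0.582, -0.0076, 0.1265]
eef_rot: [1.024, 1.317, -1.024]
contact_force: [-0.4, 1.1, -0.6]
width: 0.616
clock: 11.4
eef_pos: [0.582, -0.0076, 0.1266]
eef_rot: [1.024, 1.317, -1.024]
contact_force: [-0.6, 0.6, -0.4]
width: 0.189
clock: 11.8
eef_pos: [0.5823, -0.0077, 0.127]
eef_rot: [1.024, 1.316, -1.024]
contact_force: [-0.3, -0.2, 4.0]
width: 0.007
```

```bash
python3 snap.py j wrist scene top
python3 - <<'E'
import cv2
s=cv2.imread('pics/scene_j.png')
cv2.imwrite('pics/scene_j_crop.png',cv2.resize(s[140:275,190:320],None,fx=4.4,fy=4.4,interpolation=cv2.INTER_CUBIC))
E
```

```text
{'clock': 11.95, 'q': [-0.2046, 0.3752, 1.5646, -0.0001, 1.201, -0.453], 'qd': [0.0003, -0.0001, 0.0001, -0.0006, -0.0003, 0.0012], 'joint_efforts': [0.0996, -45.4467, -24.8393, 0.1506, -0.1466, -0.0001], 'eef_pos': [0.5822, -0.0077, 0.127], 'eef_rot': [1.0244, 1.3158, -1.0239], 'contact_force': [-1.0625, 0.2159, 6.6872], 'torque': [-0.0978, 0.0135, -0.0207], 'width': 0.004036684955365217}
```

View pics/scene_j_crop.png

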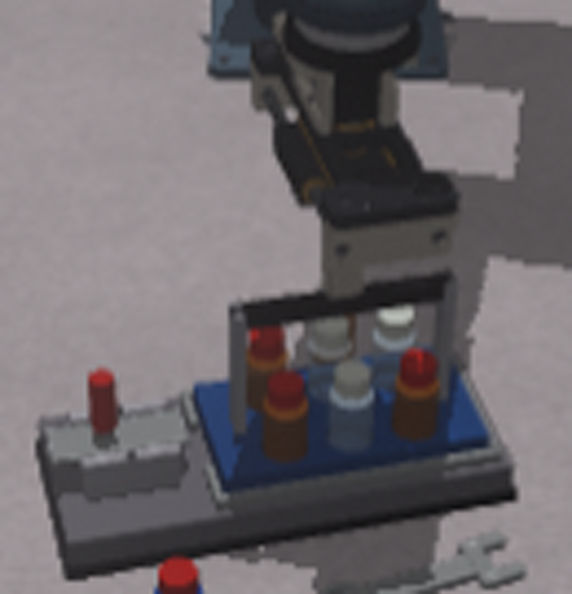

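View pics/wrist_j.png

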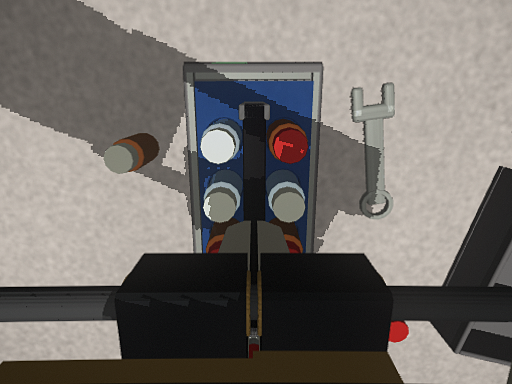

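```bash
python3 - <<'E'
from station import r
print(r,[a for a in dir(r) if not a.startswith('_')],r.finger_overhang)
from geo import *
from st import *
s=load('scene_j')
o=observe();P=np.array(o['eef_pos']);R=Ro.from_rotvec(o['eef_rot'])
print('tool x',R.as_matrix()[:,0])
print('TCP,tip,grasp px',proj(s,[P,P+R.apply([.011,0,0]),P+R.apply([-.008,0,0])]))
print('bar ctr top bottom +-60',proj(s,[O+[0,0,.135],O+[0,0,.142],O+[0,0,.128],O+.06*ex+[0,0,.135],O-.06*ex+[0,0,.135]]))
E
python3 - <<'E'
import cv2
s=cv2.imread('pics/scene_j.png')
cv2.imwrite('pics/scene_j_crop2.png',cv2.resize(s[170:230,235:305],None,fx=9,fy=9,interpolation=cv2.INTER_NEAREST))
E
```

```text
<Robot object at 0x7f858a1bfa10> ['PlanningError', 'finger_overhang'] 0.011
tool x [ 0.0008 -0.0002 -1.    ]
TCP,tip,grasp px [[266.7062 210.8097]
 [266.5842 214.0135]
 [266.7957 208.4561]]
bar ctr top bottom +-60 [[267.9588 207.9457]
 [268.0413 205.8726]
 [267.8768 210.0035]
 [289.2912 204.6851]
 [246.1178 211.2763]]
```

View pics/scene_j_crop2.png

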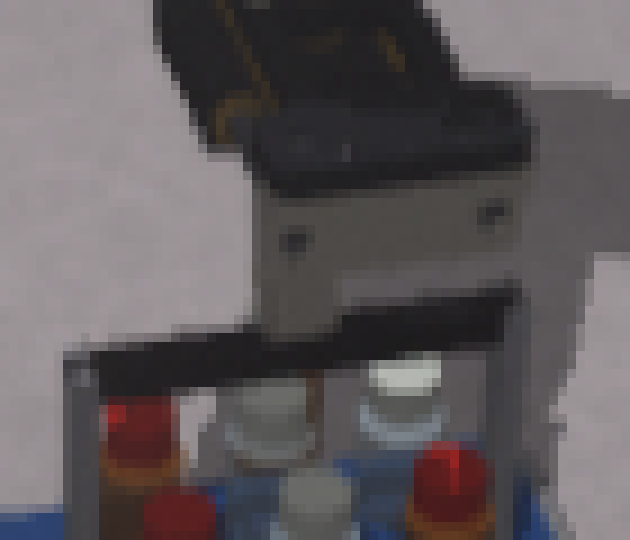

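Run:
```python
from geo import *
from st import *
o=observe();P=np.array(o['eef_pos']);R=Ro.from_rotvec(o['eef_rot'])
# before closing pose approx same
s=load('wrist_i')
for x in (-.03,-.015,0,.011):
  print(x,proj(s,[P+R.apply([x,y,z]) for y in(-.0465,.0465) for z in (-.0075,.0075)]).round(1).tolist())
s=load('scene_i')
for x in (-.03,-.015,0,.011):
  print(x,proj(s,[P+R.apply([x,y,z]) for y in(-.064,.064) for z in (-.0075,.0075)]).round(1).tolist())
i=cv2.imread('pics/scene_i.png')
cv2.imwrite('pics/scene_i_crop2.png',cv2.resize(i[165:235,230:310],None,fx=8,fy=8,interpolation=cv2.INTER_NEAREST))
i=cv2.imread('pics/wrist_j.png')
cv2.imwrite('pics/wrist_j_crop2.png',cv2.resize(i[190:370,190:320],None,fx=3.3,fy=3.3,interpolation=cv2.INTER_CUBIC))
s=load('wrist_j')
for x in (-.03,-.015,0,.011):
  print(x,proj(s,[P+R.apply([x,0,z]) for z in (-.0075,.0075)]).round(1).tolist())
```

```text
-0.03 [[162.6, 234.7], [164.8, 261.1], [344.6, 234.5], [342.4, 260.9]]
-0.015 [[170.0, 223.4], [171.9, 247.9], [337.1, 223.2], [335.3, 247.8]]
0 [[176.3, 213.8], [177.9, 236.7], [330.8, 213.6], [329.3, 236.6]]
0.011 [[180.3, 207.6], [181.7, 229.5], [326.8, 207.5], [325.4, 229.4]]
-0.03 [[263.3, 187.8], [258.0, 188.6], [276.9, 216.4], [271.2, 217.3]]
-0.015 [[263.1, 192.3], [257.9, 193.0], [276.6, 220.9], [271.0, 221.8]]
0 [[263.0, 196.6], [257.8, 197.4], [276.4, 225.4], [270.7, 226.4]]
0.011 [[262.9, 199.7], [257.8, 200.5], [276.2, 228.7], [270.6, 229.6]]
-0.03 [[254.1, 235.4], [254.2, 261.9]]
-0.015 [[254.1, 224.0], [254.1, 248.7]]
0 [[254.1, 214.4], [254.1, 237.4]]
0.011 [[254.0, 208.2], [254.1, 230.1]]
```

View pics/scene_i_crop2.png

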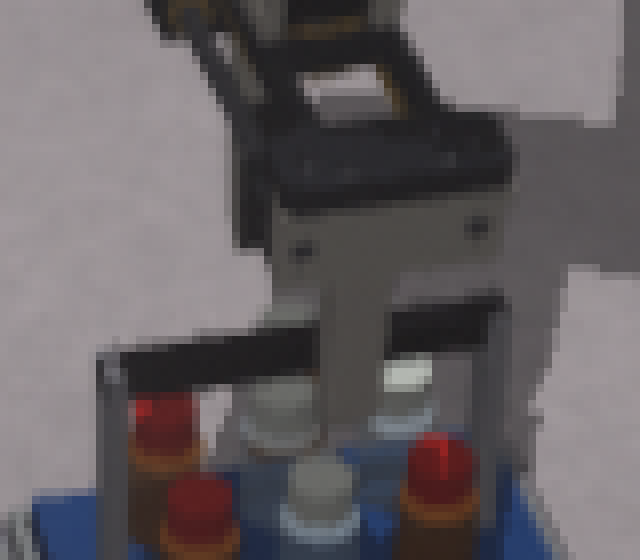

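View pics/wrist_j_crop2.png

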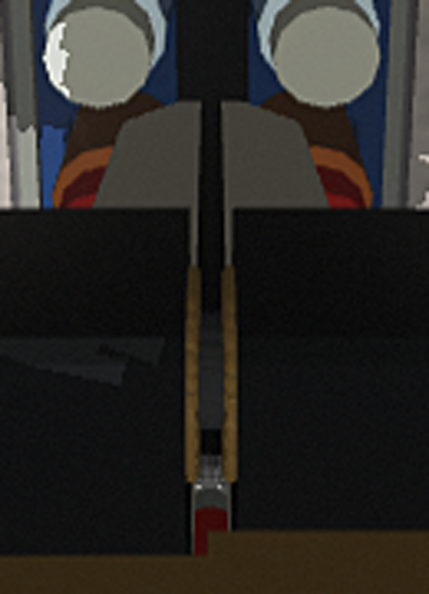

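The view shows the fingers shut over the top of the bar instead of round it: width is about 0, with 6.7 N of upward push. In both views the visible fingertips sit about 25 mm short of the stated overhang. I'll raise slightly, open, and measure the true tip position before going deeper.

```bash
python3 -m pendant '[-1,-0.1,0,0,0,0,0, -1,-0.15,0,0,0,0,0, 1,0,0,0,0,0,0, 1,0,0,0,0,0,0, 1,0,0,0,0,0,0]';  python3 -m pendant '[1,0,0,0,0,0,0, 1,0,0,0,0,0,0, 1,0,0,0,0,0,0, 1,0,0,0,0,0,0, 1,0,0,0,0,0,0]'; python3 -m pendant '[1,0,0,0,0,0,0, 1,0,0,0,0,0,0]'; python3 snap.py k wrist scene top
python3 - <<'E'
from geo import *
from st import *
o=observe();P=np.array(o['eef_pos']);R=Ro.from_rotvec(o['eef_rot'])
for n,ys in (('wrist_k',(-.0465,.0465)),('scene_k',(.064,))):
  s=load(n)
  for x in (-.035,-.025,-.015,0,.011):
    print(n,x,proj(s,[P+R.apply([x,y,z]) for y in ys for z in (-.0075,.0075)]).round(1).tolist())
i=cv2.imread('pics/scene_k.png')
cv2.imwrite('pics/scene_k_crop2.png',cv2.resize(i[165:235,230:310],None,fx=8,fy=8,interpolation=cv2.INTER_NEAREST))
i=cv2.imread('pics/wrist_k.png')
cv2.imwrite('pics/wrist_k_crop2.png',cv2.resize(i[190:310,60:260],None,fx=4,fy=4,interpolation=cv2.INTER_NEAREST))
E
```

```text
clock: 12.45
eef_pos: [0.5818, -0.0075, 0.1363]
eef_rot: [1.024, 1.317, -1.024]
contact_force: [-0.2, 0.3, -0.6]
width: 0.213
clock: 12.95
eef_pos: [0.582, -0.0076, 0.1366]
eef_rot: [1.024, 1.317, -1.024]
contact_force: [0.9, -0.5, -0.1]
width: 0.644
clock: 13.15
eef_pos: [0.582, -0.0076, 0.1365]
eef_rot: [1.024, 1.317, -1.024]
contact_force: [-0.1, 0.4, -0.1]
width: 0.815
{'clock': 13.3, 'q': [-0.2045, 0.3666, 1.5523, 0.0, 1.2227, -0.453], 'qd': [0.0008, 0.0008, -0.0004, 0.0003, -0.0012, 0.0001], 'joint_efforts': [0.0, -48.2657, -26.8364, 0.06, 0.0484, -0.0001], 'eef_pos': [0.582, -0.0076, 0.1366], 'eef_rot': [1.0243, 1.3165, -1.0242], 'contact_force': [-0.2864, 0.0949, -0.5047], 'torque': [-0.0866, -0.0824, -0.0457], 'width': 0.9450210679309953}
wrist_k -0.035 [[159.9, 239.8], [162.2, 267.1], [348.5, 239.7], [346.2, 267.0]]
wrist_k -0.025 [[165.3, 231.5], [167.4, 257.4], [343.0, 231.4], [341.0, 257.3]]
wrist_k -0.015 [[170.1, 224.1], [172.0, 248.8], [338.1, 224.0], [336.3, 248.7]]
wrist_k 0 [[176.4, 214.5], [178.0, 237.5], [331.7, 214.3], [330.2, 237.4]]
wrist_k 0.011 [[180.5, 208.3], [181.9, 230.2], [327.6, 208.1], [326.2, 230.1]]
scene_k -0.035 [[277.2, 211.8], [271.4, 212.7]]
scene_k -0.025 [[277.0, 214.9], [271.3, 215.8]]
scene_k -0.015 [[276.8, 218.0], [271.1, 218.9]]
scene_k 0 [[276.6, 222.5], [270.9, 223.4]]
scene_k 0.011 [[276.4, 225.8], [270.8, 226.7]]
```

View pics/scene_k_crop2.png

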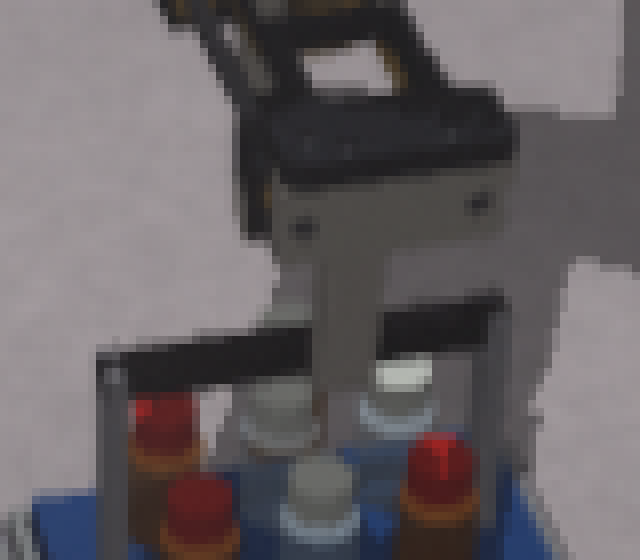

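View pics/wrist_k_crop2.png

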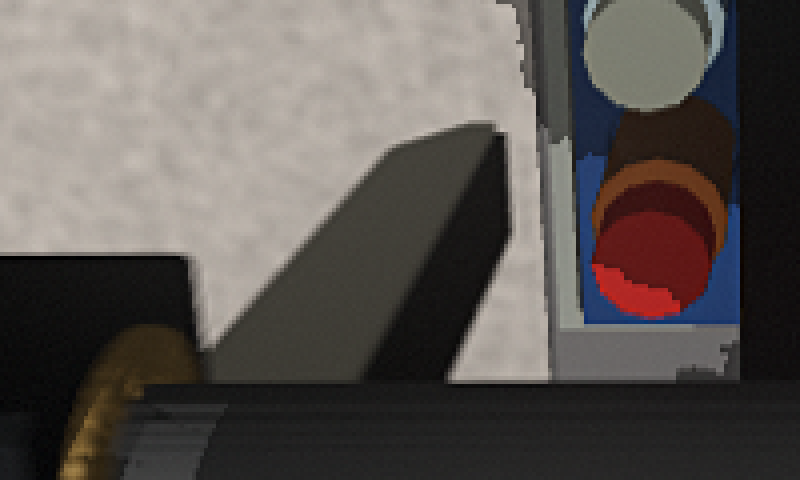

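Three signs agree that the real fingertips lie at tool x of about -15 mm, so the given overhang is about 26 mm too long:
- the pad edges in the wrist view, rows 223 to 249
- the tip row in the scene view
- the contact on the bar top

The body's offset from the tips does match the description. I'll set TCP z to about 0.101 so the tips reach 0.116, and check before closing.

```bash
python3 -m pendant '[1,0.2,0,0,0,0,0, 1,0.25,0,0,0,0,0, 1,0.25,0,0,0,0,0, 1,0.18,0,0,0,0,0, 1,0,0,0,0,0,0]';  python3 -m pendant '[1,0,0,0,0,0,0, 1,0,0,0,0,0,0]'; python3 snap.py l wrist scene
python3 - <<'E'
from geo import *
from st import *
o=observe();P=np.array(o['eef_pos']);R=Ro.from_rotvec(o['eef_rot'])
k=O-0.0038*ex-0.001*ey
delta([k[0],k[1],0.101],-ey)
s=load('scene_l')
for x in (-.025,-.015,0,.011):
    print(x,proj(s,[P+R.apply([x,.064,z])  for z in (-.0075,.0075)]).round(1).tolist())
i=cv2.imread('pics/scene_l.png')
cv2.imwrite('pics/scene_l_crop2.png',cv2.resize(i[165:240,230:310],None,fx=8,fy=8,interpolation=cv2.INTER_NEAREST))
E
```

```text
clock: 13.8
eef_pos: [0.5808, -0.0074, 0.0995]
eef_rot: [1.024, 1.32, -1.026]
contact_force: [-0.7, 0.8, -0.4]
width: 0.999
clock: 14.0
eef_pos: [0.5823, -0.0076, 0.1017]
eef_rot: [1.024, 1.316, -1.024]
contact_force: [0.6, -0.1, -0.4]
width: 1.002
{'clock': 14.1, 'q': [-0.2045, 0.3996, 1.5949, 0.0, 1.1461, -0.4529], 'qd': [0.001, -0.0018, 0.0024, 0.0004, 0.0003, -0.0011], 'joint_efforts': [-0.009, -48.7652, -25.6114, 0.0579, 0.0463, -0.0], 'eef_pos': [0.5824, -0.0077, 0.1018], 'eef_rot': [1.0245, 1.3156, -1.0238], 'contact_force': [0.4936, 0.1197, -1.1766], 'torque': [-0.0328, -0.0762, 0.0194], 'width': 0.9975893597332607}
t 14.1 p [ 0.5824 -0.0077  0.1018] w 0.998 F [ 0.4936  0.1197 -1.1766] q [-0.2045  0.3996  1.5949  0.      1.1461 -0.4529]
to go: tool shift mm [ 0.8403 -0.5242  0.1604] turn deg [-0.0685  0.0241 -0.0509] | units [ 0.021  -0.0131  0.004 ] [-0.0002  0.0001 -0.0001]
shift in goal axes mm [ 0.8407 -0.5237  0.1601]
-0.025 [[276.4, 225.5], [270.7, 226.4]]
-0.015 [[276.2, 228.5], [270.6, 229.4]]
0 [[275.9, 232.8], [270.4, 233.8]]
0.011 [[275.8, 236.0], [270.3, 236.9]]
```

View pics/scene_l_crop2.png

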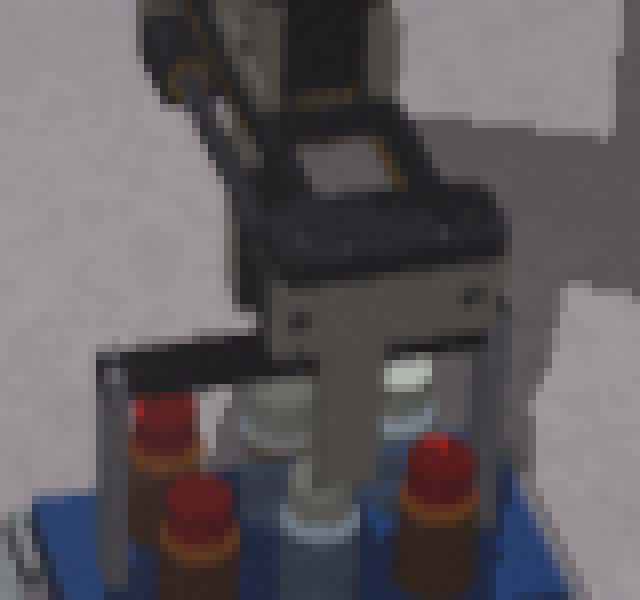

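View pics/wrist_l.png

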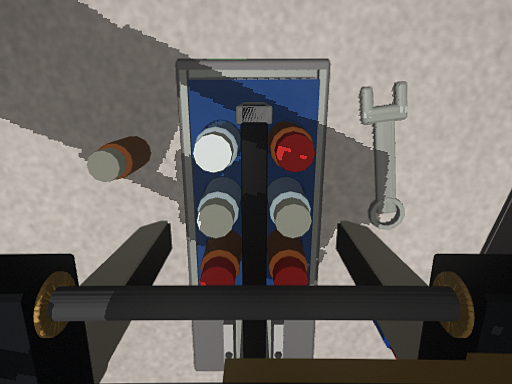

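```bash
python3 -m pendant '[-1,0.02,0,0,0,0,0, -1,0,0,0,0,0,0, -1,0,0,0,0,0,0, -1,0,0,0,0,0,0, -1,0,0,0,0,0,0]';  python3 -m pendant '[-1,0,0,0,0,0,0, -1,0,0,0,0,0,0, -1,0,0,0,0,0,0, -1,0,0,0,0,0,0, -1,0,0,0,0,0,0]'; python3 -m pendant '[-1,0,0,0,0,0,0, -1,0,0,0,0,0,0, -1,0,0,0,0,0,0, -1,0,0,0,0,0,0]'; python3 snap.py m wrist scene;python3 - <<'E'
import cv2
i=cv2.imread('pics/scene_m.png')
cv2.imwrite('pics/scene_m_crop2.png',cv2.resize(i[165:240,230:310],None,fx=8,fy=8,interpolation=cv2.INTER_NEAREST))
E
```

```text
clock: 14.6
eef_pos: [0.582, -0.0076, 0.1006]
eef_rot: [1.024, 1.316, -1.024]
contact_force: [0.4, 0.2, -0.4]
width: 0.622
clock: 15.1
eef_pos: [0.582, -0.0076, 0.1005]
eef_rot: [1.024, 1.317, -1.024]
contact_force: [-0.1, 0.1, -0.8]
width: 0.191
clock: 15.5
eef_pos: [0.5822, -0.0075, 0.1005]
eef_rot: [1.025, 1.316, -1.024]
contact_force: [2.0, 0.6, -2.2]
width: 0.123
{'clock': 15.6, 'q': [-0.2045, 0.4011, 1.5963, 0.0001, 1.144, -0.453], 'qd': [-0.0006, -0.0017, -0.0002, -0.0002, -0.0011, 0.0], 'joint_efforts': [-0.3026, -49.8308, -25.2854, -0.2204, 0.6359, -0.0119], 'eef_pos': [0.5822, -0.0076, 0.1005], 'eef_rot': [1.0244, 1.3163, -1.0241], 'contact_force': [1.9741, 1.2686, -1.6338], 'torque': [0.0378, -0.3885, 0.0541], 'width': 0.12610810767877556}
```

View pics/scene_m_crop2.png

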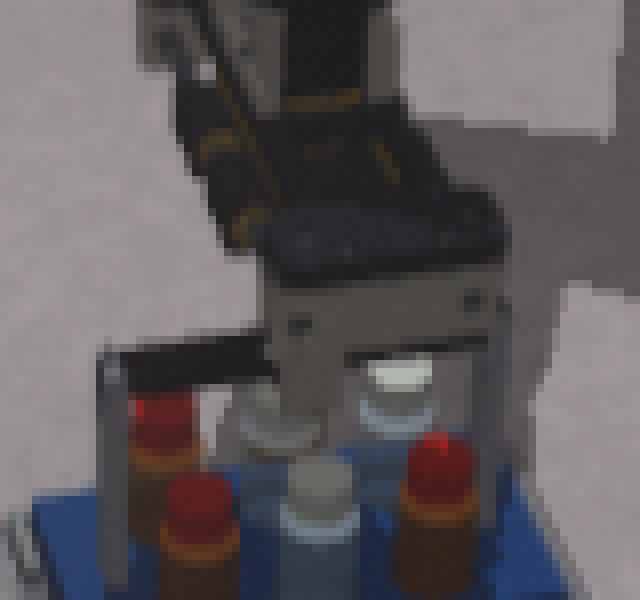

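View pics/wrist_m.png

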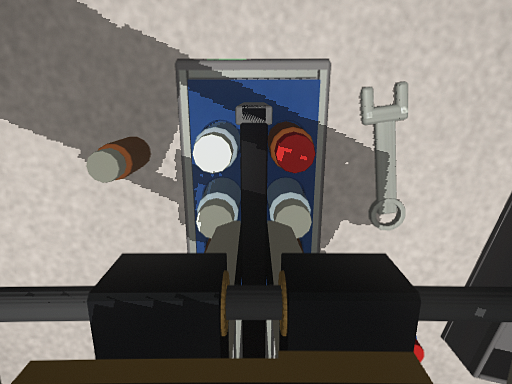

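The jaws now hold the bar (width 0.126, about 12 mm). Next is a gentle lift.

```bash
python3 -m pendant '[-1,-0.05,0,0,0,0,0, -1,-0.1,0,0,0,0,0, -1,-0.1,0,0,0,0,0, -1,-0.1,0,0,0,0,0, -1,-0.1,0,0,0,0,0]'; python3 snap.py n wrist scene;python3 - <<'E'
import cv2
i=cv2.imread('pics/scene_n.png')
cv2.imwrite('pics/scene_n_crop2.png',cv2.resize(i[165:270,190:310],None,fx=5.5,fy=5.5,interpolation=cv2.INTER_NEAREST))
E
```

```text
clock: 16.1
eef_pos: [0.5819, -0.0076, 0.1188]
eef_rot: [1.024, 1.317, -1.024]
contact_force: [-0.3, 0.0, -6.1]
width: 0.124
{'clock': 16.2, 'q': [-0.2045, 0.3823, 1.5741, -0.0, 1.1838, -0.453], 'qd': [-0.0002, 0.0064, 0.0089, -0.0007, -0.012, -0.0002], 'joint_efforts': [0.0661, -51.9697, -28.2983, 0.0714, 0.2445, -0.0012], 'eef_pos': [0.5825, -0.0077, 0.1194], 'eef_rot': [1.0245, 1.3153, -1.0235], 'contact_force': [0.5919, -0.1023, -6.2983], 'torque': [-0.0286, -0.1456, 0.0092], 'width': 0.12540227991570255}
```

View pics/scene_n_crop2.png

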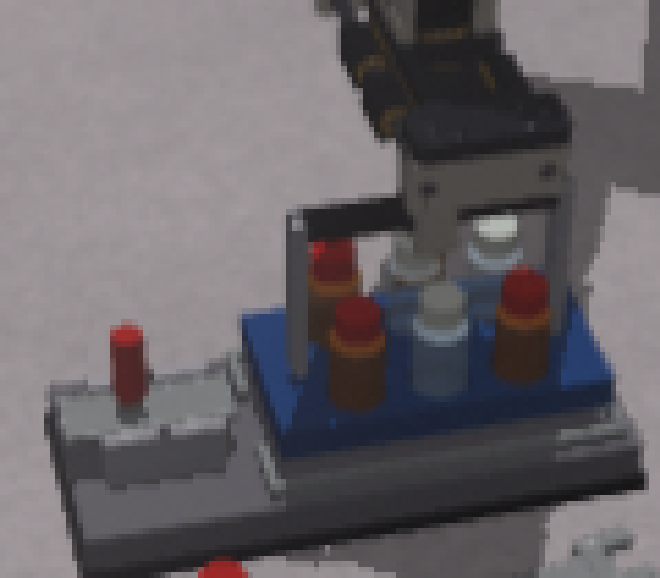

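The carrier is up about 19 mm, level, with a load of about 6 N, which fits its roughly 0.59 kg. Continuing.

```bash
python3 -m pendant '[-1,-0.12,0,0,0,0,0, -1,-0.22,0,0,0,0,0, -1,-0.25,0,0,0,0,0, -1,-0.25,0,0,0,0,0, -1,-0.25,0,0,0,0,0]'; python3 -m pendant '[-1,-0.25,0,0,0,0,0, -1,-0.25,0,0,0,0,0, -1,-0.25,0,0,0,0,0, -1,-0.2,0,0,0,0,0, -1,-0.12,0,0,0,0,0]'; python3 -m pendant '[-1,-0.06,0,0,0,0,0, -1,-0.02,0,0,0,0,0, -1,0,0,0,0,0,0, -1,0,0,0,0,0,0, -1,0,0,0,0,0,0]'; python3 snap.py o wrist scene top;python3 - <<'E'
import cv2
i=cv2.imread('pics/scene_o.png')
cv2.imwrite('pics/scene_o_crop2.png',cv2.resize(i[130:270,190:320],None,fx=4.2,fy=4.2,interpolation=cv2.INTER_NEAREST))
E
```

```text
clock: 16.7
eef_pos: [0.5822, -0.0076, 0.1634]
eef_rot: [1.024, 1.316, -1.024]
contact_force: [0.9, -0.1, -5.4]
width: 0.125
clock: 17.2
eef_pos: [0.5823, -0.0076, 0.206]
eef_rot: [1.025, 1.316, -1.024]
contact_force: [-0.2, -0.1, -5.6]
width: 0.127
clock: 17.7
eef_pos: [0.5818, -0.0075, 0.2077]
eef_rot: [1.024, 1.317, -1.025]
contact_force: [-0.1, -0.7, -6.7]
width: 0.128
{'clock': 17.85, 'q': [-0.2045, 0.3134, 1.4485, 0.0, 1.3802, -0.453], 'qd': [-0.0022, -0.0019, -0.0001, -0.0021, 0.0015, -0.0003], 'joint_efforts': [-0.0003, -50.748, -31.2867, 0.0586, 0.0377, -0.0002], 'eef_pos': [0.5819, -0.0075, 0.2079], 'eef_rot': [1.0242, 1.3169, -1.0245], 'contact_force': [0.0083, -0.4832, -6.5275], 'torque': [-0.0383, -0.0764, 0.007], 'width': 0.12943969288338888}
```

View pics/scene_o_crop2.png

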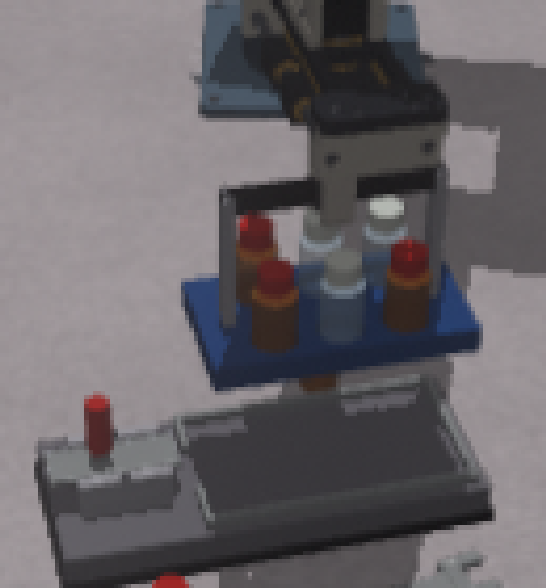

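View pics/wrist_o.png

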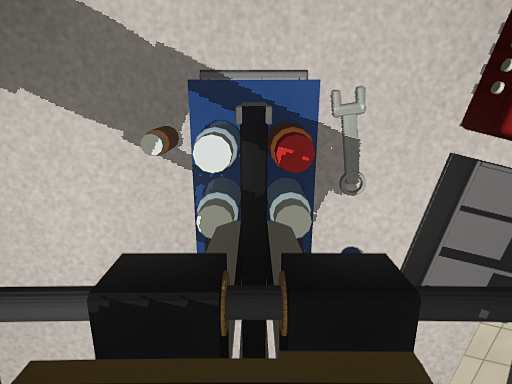

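View pics/scene_o.png

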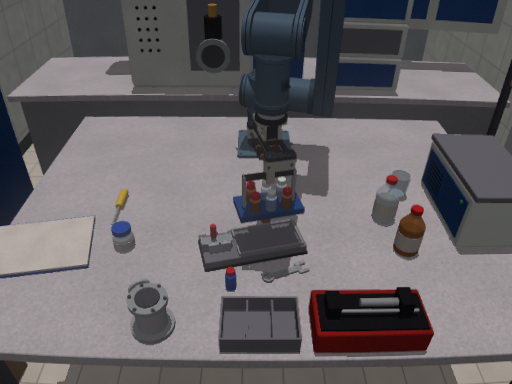

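The rise so far is 107.4 mm, all six vials are seated and the carrier looks level. I'll raise it 2.5 mm, hold, and check height and tilt from the caps.

```bash
python3 -m pendant '[-1,-0.03,0,0,0,0,0, -1,-0.03,0,0,0,0,0, -1,0,0,0,0,0,0, -1,0,0,0,0,0,0, -1,0,0,0,0,0,0]'; for i in 1 2 3 4 5; do python3 -m pendant '[-1,0,0,0,0,0,0, -1,0,0,0,0,0,0, -1,0,0,0,0,0,0, -1,0,0,0,0,0,0, -1,0,0,0,0,0,0]'|tr '\n' ' ';echo; done; python3 snap.py p scene top wrist
python3 - <<'E'
from geo import *
from st import *
def caps(n,box):
    s=load(n);p=s['pixels'];h=cv2.cvtColor(p,cv2.COLOR_RGB2HSV).astype(int)
    red=(((h[...,0]<8)|(h[...,0]>172))&(h[...,1]>150)&(h[...,2]>60)).astype(np.uint8)
    M=np.zeros_like(red);x0,y0,x1,y1=box;M[y0:y1,x0:x1]=red[y0:y1,x0:x1]
    k,l,st,ce=cv2.connectedComponentsWithStats(M);return s,[ce[i].round(2) for i in range(1,k) if st[i,4]>8]
for n in ('scene_a','scene_p'):
    s,c=caps(n,(235,160,305,235));print(n,c)
    # height: ray closest to vertical line at cap xy
    for (dx,dy) in ((-.042,.024),(.042,-.024),(-.042,-.024)):
        P0=O+dx*ex+dy*ey; best=None
        cc,D=ray(s,c)
        for d,u in zip(D,c):
            A=np.c_[d,[0,0,-1]];k,res,_,_=np.linalg.lstsq(A,P0-cc,rcond=None);e=np.linalg.norm(A@k-(P0-cc))
            if best is None or e<best[0]: best=(e,k[1],u)
        print('slot',dx,dy,'err %.4f z %.4f'%best[:2],best[2])
# bar angle in scene and its z at ends
for n,row in(('scene_a',None),('scene_p',None)):
    s=load(n);p=s['pixels'];m=(p.max(2)<50).astype(np.uint8)
    print(n)
E
```

```text
clock: 18.35
eef_pos: [0.582, -0.0076, 0.2105]
eef_rot: [1.024, 1.317, -1.024]
contact_force: [-1.1, -0.3, -6.6]
width: 0.13
clock: 18.85 eef_pos: [0.582, -0.0076, 0.2105] eef_rot: [1.024, 1.317, -1.024] contact_force: [-0.1, -0.3, -5.6] width: 0.128 
clock: 19.35 eef_pos: [0.582, -0.0076, 0.2106] eef_rot: [1.024, 1.317, -1.024] contact_force: [0.3, -0.3, -6.5] width: 0.131 
clock: 19.85 eef_pos: [0.582, -0.0076, 0.2105] eef_rot: [1.024, 1.317, -1.024] contact_force: [0.1, 0.0, -6.7] width: 0.125 
clock: 20.35 eef_pos: [0.582, -0.0076, 0.2106] eef_rot: [1.024, 1.317, -1.024] contact_force: [0.1, -0.6, -5.5] width: 0.124 
clock: 20.85 eef_pos: [0.582, -0.0076, 0.2106] eef_rot: [1.024, 1.316, -1.024] contact_force: [-0.3, 0.4, -6.5] width: 0.13 
{'clock': 21.0, 'q': [-0.2046, 0.3117, 1.4444, 0.0, 1.3855, -0.453], 'qd': [-0.0006, -0.0001, -0.0002, -0.0002, -0.0001, 0.0006], 'joint_efforts': [0.0002, -50.7404, -31.3762, 0.0585, 0.0329, -0.0001], 'eef_pos': [0.582, -0.0076, 0.2105], 'eef_rot': [1.0243, 1.3165, -1.0243], 'contact_force': [0.2977, -0.9387, -6.3841], 'torque': [-0.0519, -0.1426, -0.0474], 'width': 0.12835511243490316}
scene_a [array([250.16, 216.  ]), array([284.5, 222. ]), array([254.3 , 226.72])]
slot -0.042 0.024 err 0.0007 z 0.0965 [250.16 216.  ]
slot 0.042 -0.024 err 0.0011 z 0.0971 [284.5 222. ]
slot -0.042 -0.024 err 0.0014 z 0.0977 [254.3  226.72]
scene_p [array([249.96, 182.5 ]), array([286.7 , 190.39]), array([255.03, 192.97])]
slot -0.042 0.024 err 0.0019 z 0.2082 [249.96 182.5 ]
slot 0.042 -0.024 err 0.0012 z 0.2022 [286.7  190.39]
slot -0.042 -0.024 err 0.0009 z 0.2086 [255.03 192.97]
scene_a
scene_p
```

View pics/top_p.png

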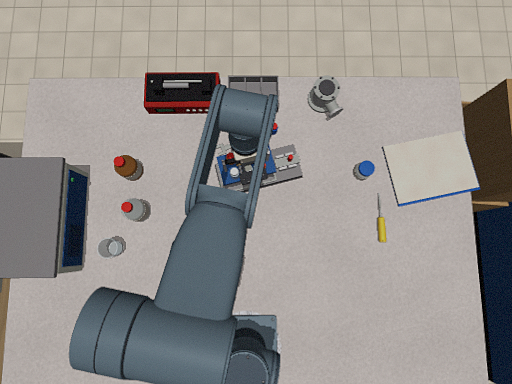

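The arm is steady, but the +x cap reads about 6 mm less rise than the -x ones. I'll check whether that tilt is real using the bar ends and base corners.

Run:
```python
from geo import *
from st import *
s=load('scene_p')
L=O-.001*ey
for n,pts in (('base bottom front corners -x,+x z.14',[(-.085,-.046,.14),(.085,-.046,.14)]),('base top front',[(-.085,-.046,.158),(.085,-.046,.158)]),('bar top ends',[(-.07,0,.252),(.07,0,.252)]),('bar ctr bottom',[(-.06,-.006,.238),(.06,-.006,.238)])):
    print(n,proj(s,[L+a*ex+b*ey+[0,0,c] for a,b,c in pts]).round(1).tolist())
for d in(.1,.105,.11): print('caps +x at rise',d,proj(s,[L+.042*ex-.024*ey+[0,0,.097+d],L-.042*ex-.024*ey+[0,0,.097+d]]).round(1).tolist())
i=cv2.cvtColor(s['pixels'],cv2.COLOR_RGB2BGR)
cv2.imwrite('pics/scene_p_crop2.png',cv2.resize(i[165:225,230:310],None,fx=10,fy=10,interpolation=cv2.INTER_NEAREST))
# bar mask columns: top/bottom rows of dark
p=s['pixels'].max(2)
for x in (245,248,252,256,260,281,284,287,290,292):
    r=[y for y in range(165,200) if p[y,x]<50]; print(x,r)
# bottom front edge of the base: blue lower limit per column
h=cv2.cvtColor(s['pixels'],cv2.COLOR_RGB2HSV).astype(int)
b=((abs(h[...,0]-110)<12)&(h[...,1]>110))
q=[]
for x in range(244,303,4):
    y=np.nonzero(b[190:235,x])[0]; q.append((x,int(y.max()+190)))
print(q, np.polyfit(*np.array(q[1:-1],float).T,1))
```

```text
base bottom front corners -x,+x z.14 [[240.9, 222.4], [304.1, 212.4]]
base top front [[240.9, 216.9], [304.7, 207.0]]
bar top ends [[242.3, 175.0], [295.9, 167.9]]
bar ctr bottom [[246.8, 180.5], [292.6, 174.2]]
caps +x at rise 0.1 [[287.2, 192.3], [255.4, 196.9]]
caps +x at rise 0.105 [[287.3, 190.7], [255.5, 195.3]]
caps +x at rise 0.11 [[287.4, 189.1], [255.5, 193.7]]
245 [174]
248 [174, 175, 176, 177, 178, 179]
252 [173, 174, 175, 176, 177, 178]
256 [173, 174, 175, 176, 177, 178]
260 [172, 173, 174, 175, 176, 177]
281 [170, 171, 172, 173, 174]
284 [170, 171, 172, 173, 174]
287 [170, 171, 172, 173, 174]
290 [169, 170, 171, 172, 173]
292 [169, 170, 171, 172, 173]
[(244, 215), (248, 215), (252, 214), (256, 214), (260, 217), (264, 216), (268, 217), (272, 216), (276, 215), (280, 215), (284, 214), (288, 213), (292, 213), (296, 212), (300, 211)] [ -0.0549 229.6374]
```

View pics/scene_p_crop2.png

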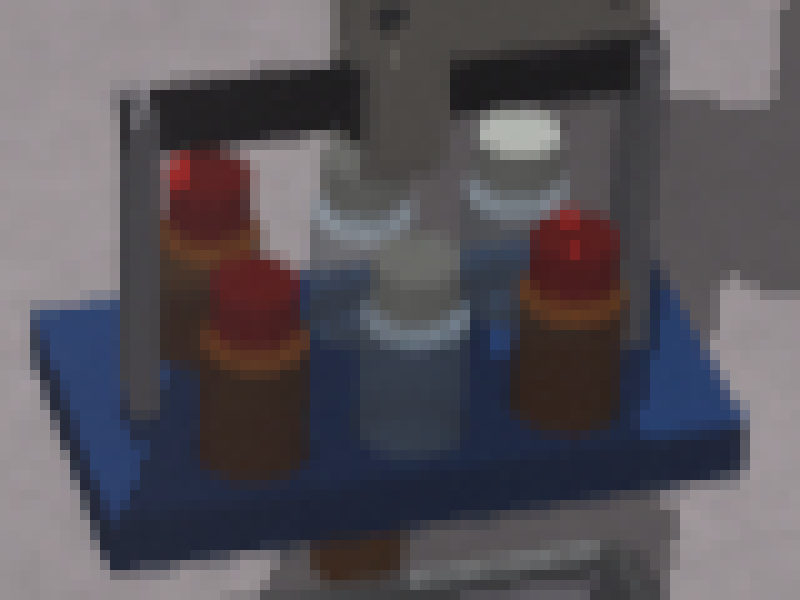

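The base's front lower corners are at (241.2,222.2) and (304.5,212.5). For a level carrier at 110 mm they should be at (240.9,222.4) and (304.1,212.4), so it is level and at the right height. The odd cap reading came from shading. Handing in.

```bash
python3 -c "
from station import job,observe
print(job.job_done()); o=observe(); print(o['clock'],o['eef_pos'],o['width'])"
```

```text
the job is handed in; nothing more can be done
None
the job is handed in; nothing more can be done
```

The bolt is fully back and the carrier is held level, with its underside about 11 cm above the dock floor. I handed the job in at about 21 s, still gripping it.

- **Bolt:** I pulled it 24.8 mm until it met its stop. The wrist view then put the knob about 150 mm from the dock's origin, with the tongue clear of the carrier.
- **First grasp failed:** The jaws shut on top of the bar with about 7 N of contact. The pictures showed the real fingertips about 26 mm short of the stated overhang. I reopened, went lower and gripped the bar properly, at a width of about 12 mm.
- **Lift and hold:** The arm rose 110 mm and stayed still to 0.1 mm for more than 2.5 s. The load was about 6 N.
- **Final checks:** The base corners matched a level carrier at 110 mm to within about half a pixel. All six vials looked seated. In the top view the bottles, beaker, jar and screwdriver looked unmoved. The arm hid the spare vial and the wrench there; in the wrist view, at the lift height, both were still beside the dock.
- **Disagreement:** One cap-height estimate suggested the far (+x) end was 6 mm low. The bar slope (within about 0.5°) and the base corners contradicted it, so I put it down to shading on the cap.

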